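# Put the dry sample tubes away in the divided box

## Task

The two tall sample tubes on the draining rack are dry: draw each one off its peg and stand it, mouth down as it hangs, in a free cell of the divided storage box, one tube to a cell. Lower them in without knocking the dividers and do not let them drop; leave the short jar on the rack, the weighing bottles in the box and everything else on the bench as they are.

Things in the scene. Friction and masses are not known exactly. Their poses are not given: they have to be found in the camera images.
- tube0: one of two tall amber glass sample tubes, straight, 34 mm outside, 29 mm inside, 95 mm long, one end closed (5 mm thick), 50 to 85 g. Hangs mouth down over a stout peg of the draining rack, leaning 25 to 30 degrees from vertical with its closed end up and towards the rack's -x. Origin: centre of its open mouth; +z runs along the tube to the closed end (up when it stands mouth down)
- tube1: one of two tall amber glass sample tubes, straight, 34 mm outside, 29 mm inside, 95 mm long, one end closed (5 mm thick), 50 to 85 g. Hangs mouth down over a stout peg of the draining rack, leaning 25 to 30 degrees from vertical with its closed end up and towards the rack's -x. Origin: centre of its open mouth; +z runs along the tube to the closed end (up when it stands mouth down)
- short_jar: short amber glass jar, 40 mm diameter, 58 mm long, hanging mouth down on a stout peg of the rack; it stays there. Origin: centre of its mouth, +z to its closed end
- rack: white plastic draining rack, fixed, 330 mm wide (its y), 200 mm deep (its x): a board sloping at 25 degrees, low edge (z 42 mm) and drip trough to its -x side, high edge at z 114 mm. Front row: four stout pegs, two with tubes, one with the short jar, one bare. Back row: three bare thin pegs, 12 mm in diameter, 50 mm long, feet at x = 43, z = 98, y = -84, 0, 84 mm, leaning alike. Origin: centre of its underside, z up
- peg0 (a point): foot (centre, on the board) of the front-row peg at the rack's -y end. The four front pegs are 24 mm in diameter, tapering to 12 mm at the nose, 50 mm long, square to the board, so leaning 25 degrees from vertical to the rack's -x; feet 84 mm apart at y = -126, -42, 42, 126, x = -30, z = 64 mm of the rack. A tube must be drawn 55 mm along its peg to come clear
- box: divided storage box of grey plastic, fixed, 102 x 198 x 45 mm (its x, y, z), floor 5 mm thick, 2 cells along x by 4 along y, each 44 mm square inside, centres at x = -24, 24 and y = -72, -24, 24, 72 mm. Four cells hold weighing bottles, four are free (which ones varies). Lifting lips stick out 11 mm from the long sides under the rim. Origin: centre of its underside, z up
- box_walls: outer walls (5 mm thick) and dividers (4 mm) of that box, all with tops at z = 45 mm; same origin and axes as the box. A tube standing in a cell reaches 55 mm above them. Tubes in cells that share a divider stand only 14 mm apart; there are always two free cells that share none
- squat0: squat amber glass weighing bottle with a flat stopper, 32 mm diameter, 32 mm tall in all, standing in one of the cells of the box, its top below the divider tops (one of four alike; they stay). Origin: centre of its underside, z up
- squat1: squat amber glass weighing bottle with a flat stopper, 32 mm diameter, 32 mm tall in all, standing in one of the cells of the box, its top below the divider tops (one of four alike; they stay). Origin: centre of its underside, z up
- squat2: squat amber glass weighing bottle with a flat stopper, 32 mm diameter, 32 mm tall in all, standing in one of the cells of the box, its top below the divider tops (one of four alike; they stay). Origin: centre of its underside, z up
- squat3: squat amber glass weighing bottle with a flat stopper, 32 mm diameter, 32 mm tall in all, standing in one of the cells of the box, its top below the divider tops (one of four alike; they stay). Origin: centre of its underside, z up
- beaker: clear glass beaker, 68 mm diameter, 90 mm tall, standing on the bench; leave it. Origin: centre of its underside
- flask: clear glass conical flask, 64 mm diameter at the foot, 98 mm tall; leave it. Origin: centre of its underside
- reagent: amber reagent bottle with a black cap, 60 mm diameter, 120 mm tall; leave it. Origin: centre of its underside
- wash: white wash bottle, 68 mm diameter, about 195 mm tall with its red spout, which sticks out 78 mm along its +x; leave it. Origin: centre of its underside
- stopper: brown rubber stopper, 28 mm diameter, 26 mm tall; leave it. Origin: centre of its underside
- tile: white ceramic titration tile, 100 x 100 x 7 mm, flat on the bench; leave it. Origin: centre of its underside

How it is judged:
By the outcome, as a careful person would: the job done as asked, in the order asked, and still so for the second after the job is handed in, with the robot touching nothing.
It also fails if it takes over 61 s, if anything falls off the work surface, if the arm or the gripper's body presses on something with over 40 N, if the wrist force passes 120 N, or if a joint passes its speed limit or range.

## Robot

A 6-joint arm with a two-finger parallel gripper is mounted at the origin on the work surface. World frame = base frame: x ahead of the robot, y to its left, z up, the work surface at z = 0. Lengths are in m, angles in degrees, forces in N, time in s.
With the tool pointing down it reaches from about 0.3 to 0.85 m from the base axis. Payload 4.2 kg.
Tool frame: the origin (TCP) lies at the very end of the fingers, on their centre line; the grasp point (between the pads) lies 19 mm behind it; x points along the fingers, y is the direction in which the jaws open and shut, and the axes are right-handed (so a half turn about x gives the same grasp; the last joint's range is limited). The gripper opens to 91 mm and grips with 3 to 60 N. Pads are 32 mm wide; open, the fingers measure 118 mm over their backs; the gripper's body (76 mm by 178 mm) begins 60 mm behind the grasp point.
Start: joints at [-72.365, 18.312, 89.639, -0, 72.044, -1.146], TCP at [0.185, -0.544, 0.174] pointing down, gripper open.
Joint ranges: [-177.97, 177.97], [-48.28, 115.42], [12.27, 149.76], [-77.06, 257.06], [2.81, 150.46], [-146.56, 146.56]. Speed limits (degrees/s): [147.25, 147.25, 180, 180, 180, 180].

## Interface

Orientations are given as a 3x3 rotation matrix whose columns are the frame's x, y, z axes.
In Python, from station import * gives the robot as it stands.
- The arm moves only by the tool arm_command, never from a script. Its argument "deltas" is text: rows parted by semicolons, each of 6 numbers parted by spaces: the shift along the tool's x, y, z in m, then the turn, a rotation vector about the tool's x, y, z in degrees. A call has 1 to 20 rows; each row shifts and turns the pose as measured when the row begins, along the tool's axes as they then stand; what a row does not reach is not made up. A row lasts 1/10 s, in which the tool goes at most 50 mm and 8.59 degrees, less where a joint would pass 70% of its speed; a pose out of reach is approached as far as the arm can. A call is refused whole if a number of a shift passes 0.05 or a number of a turn 8.59, either way. A call with a gripper value outside its range is refused whole. "hand" is the opening, from -1 (shut) to 1 (fully open), set as the call begins (left out, the last holds). The fingers move at their own pace and stop on an object; "newtons" is the grip in N (left out, the last holds). Time passes only in rows, so rows that do not move let the fingers close. It gives the time, the measured TCP pose, the force and the opening at its end, in the units of the state.
- state(): the state, without advancing time (a new reading comes with each control period).
- get_image(name): name is "scene" or "top" or "wrist"; returns the picture (420x560x3 uint8, blue, green, red); there is no depth.
- camera_info(name): a dict with "fx", "fy", "cx", "cy" (pixels), "rvec" (rotation vector, rad) and "tvec" (3), from world to camera coordinates, as OpenCV has them. Camera axes: x right, y down, z forward; pixel columns grow to the right and rows downward; lengths in m; the calibration is good to about 2 mm. A picture is of the moment at which its call begins: read the wrist's pose just before it. camera_info takes no time and is no camera call; for the wrist camera it gives the pose at the moment of the call.
- close_job(): hands the job in, once; it reports no verdict.
The state is a dict: "t": time; "qpos": joint angles; "qvel": joint speeds; "tau": joint torques, N m; "tcp_pos": TCP position; "ee_rot": TCP orientation; "force": force on the tool from outside, world axes, zero at the start; "wrist_torque": the same for the moment, N m; "opening": finger opening in m.
Only numpy, scipy, OpenCV 4.12 (cv2) and the standard library are available. Lean on these libraries where they do the work, as an engineer would, in place of code of your own. Each camera call takes 0.05 s, during which the arm holds its last target.

## Working session

There is one attempt and no reset: what is moved stays moved. The work goes in short steps, Python scripts to look and compute and a tool call to move; the robot and the scene stay as the last step left them, time stands still between calls to the robot, and variables do not carry over. Pictures are saved under pics/ and viewed, and the job is handed in when it is done.

Besides the shell and the picture viewer there is one more tool, called by a JSON object that holds its "fn" and its "kwargs". arm_command: Moves the arm, as the interface text tells. Its arguments: {"type":"object","properties":{"deltas":{"type":"string"},"hand":{"type":"number"},"newtons":{"type":"number"}},"required":["deltas"]}

```bash
ls; mkdir -p pics; python3 - <<'E'
from station import *
import cv2
for n in ("scene","top","wrist"):
    im=get_image(n); cv2.imwrite(f"pics/{n}0.png",im); print(n,camera_info(n))
print(state())
E
```

```text
pics
scene {'fx': 432.7220105482314, 'fy': 432.7220105482314, 'cx': 275.65088050864773, 'cy': 217.12150553504569, 'rvec': array([ 1.71690848,  2.0200288 , -0.67658818]), 'tvec': array([ 0.15073056, -0.38471563,  1.64509797])}
top {'fx': 393.37521842963855, 'fy': 393.37521842963855, 'cx': 277.89346902748, 'cy': 206.1747805141559, 'rvec': array([ 2.16872431, -2.13544095,  0.12342442]), 'tvec': array([-0.08299301,  0.54017914,  1.02742571])}
wrist {'fx': 343.55706032628154, 'fy': 343.55706032628154, 'cx': 278.4881872318435, 'cy': 211.51454293533874, 'rvec': array([-2.34732931,  1.67985092,  0.25758789]), 'tvec': array([-0.57501177, -0.0332301 ,  0.39290805])}
{'t': 0.15, 'qpos': array([-7.23630899e+01,  1.83405393e+01,  8.96869421e+01, -4.45823576e-05,
        7.20443203e+01, -1.14662822e+00]), 'qvel': array([-0.03150989, -0.10092166, -0.20815955,  0.03688602, -0.06353806,
        0.02456647]), 'tau': array([ 4.28105432e-04, -4.12773943e+01, -2.32154059e+01,  7.27582513e-02,
        4.32750955e-02, -7.59766658e-05]), 'tcp_pos': array([ 0.18501663, -0.54399043,  0.1734635 ]), 'ee_rot': array([[-3.80397694e-04,  3.21993688e-01, -9.46741739e-01],
       [ 1.19404753e-03, -9.46740986e-01, -3.21993912e-01],
       [-9.99999215e-01, -1.25294038e-03, -2.43376809e-05]]), 'force': array([-0.29149034, -0.23815813, -0.28385982]), 'wrist_torque': array([ 0.02918774, -0.04735642, -0.00615874]), 'opening': 0.09118577035485932}
```

View pics/scene0.png

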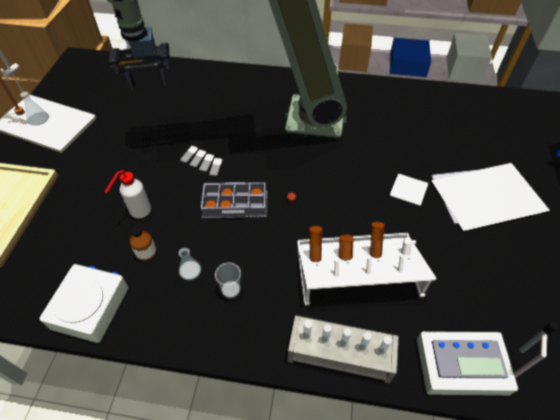

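View pics/top0.png

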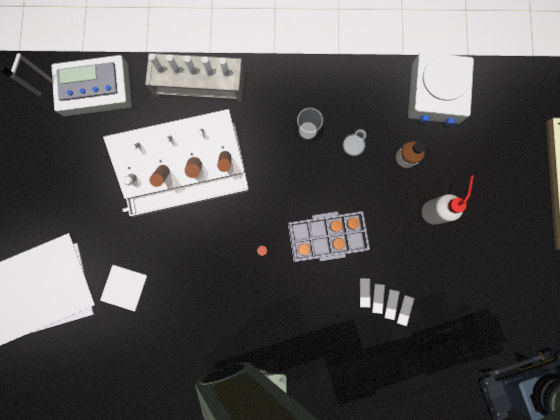

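View pics/wrist0.png

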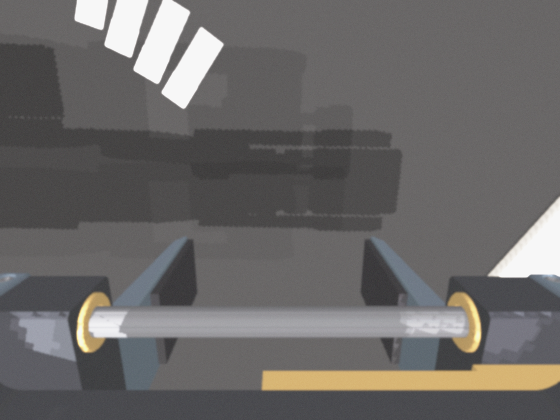

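```bash
python3 - <<'E'
import cv2
t=cv2.imread("pics/top0.png"); s=cv2.imread("pics/scene0.png")
cv2.imwrite("pics/z1.png",cv2.resize(t[95:225,95:260],None,fx=4.6,fy=4.6,interpolation=cv2.INTER_CUBIC))
cv2.imwrite("pics/z2.png",cv2.resize(s[215:310,290:440],None,fx=5,fy=5,interpolation=cv2.INTER_CUBIC))
cv2.imwrite("pics/z3.png",cv2.resize(t[200:270,280:380],None,fx=7,fy=7,interpolation=cv2.INTER_CUBIC))
E
```

```text
(no output)
```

View pics/z1.png

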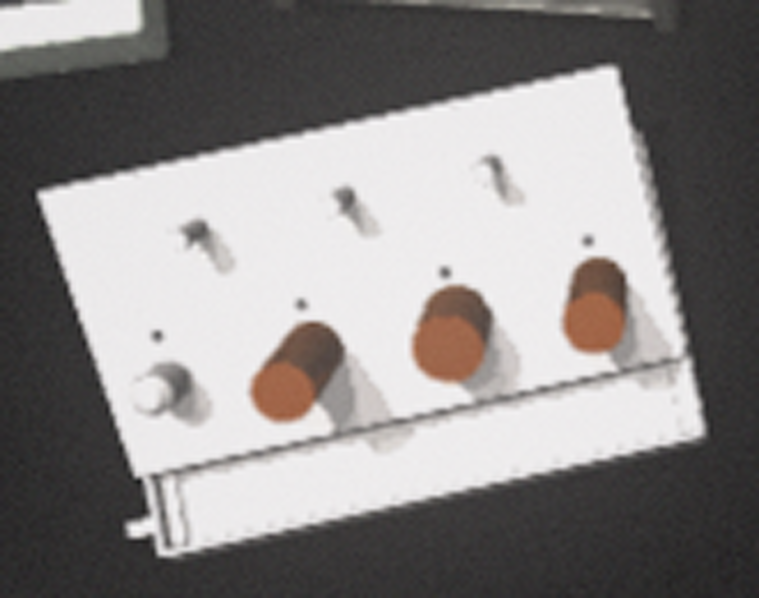

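View pics/z2.png

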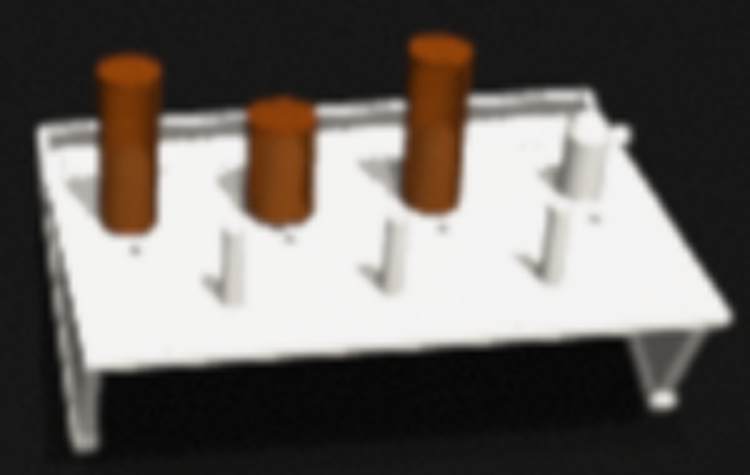

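View pics/z3.png

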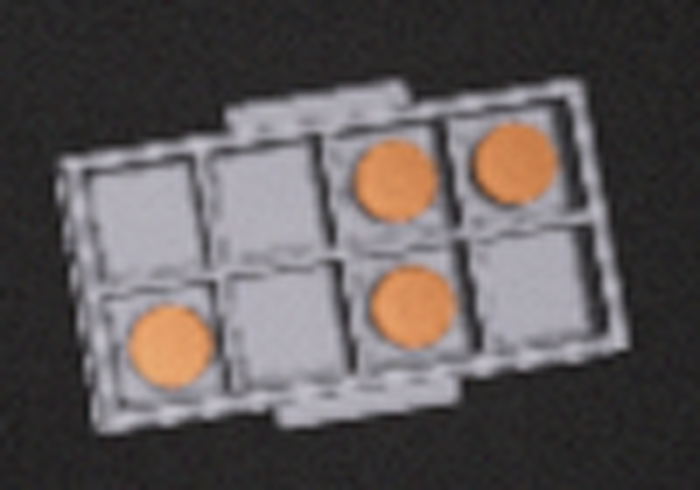

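```bash
cat > h.py <<'E'
import numpy as np, cv2
from station import *
def cam(n):
    c=camera_info(n); K=np.array([[c['fx'],0,c['cx']],[0,c['fy'],c['cy']],[0,0,1]])
    R=cv2.Rodrigues(np.array(c['rvec']))[0]; return K,R,np.array(c['tvec'])
def ray(c,p):
    K,R,t=c; d=R.T@np.linalg.inv(K)@np.array([p[0],p[1],1.]); return -R.T@t, d/np.linalg.norm(d)
def onz(c,p,z):
    o,d=ray(c,p); return o+d*(z-o[2])/d[2]
def tri(c1,p1,c2,p2):
    o1,d1=ray(c1,p1); o2,d2=ray(c2,p2)
    A=np.stack([d1,-d2],1); s=np.linalg.lstsq(A,o2-o1,rcond=None)[0]
    a,b=o1+d1*s[0],o2+d2*s[1]; return (a+b)/2,np.linalg.norm(a-b)
def proj(c,X):
    K,R,t=c; x=K@(R@np.asarray(X)+t); return x[:2]/x[2]
E
python3 - <<'E'
from h import *
np.set_printoptions(precision=4,suppress=True)
T=cam("top");S=cam("scene")
def zt(p,f,o): return np.array(p)/f+np.array(o)-0.5+0.5/f
B=[zt(p,7,(280,200)) for p in [(62,160),(580,85),(628,348),(98,430)]]
P=[onz(T,b,.045) for b in B]; print("box",np.array(P),np.mean(P,0)); print([np.linalg.norm(P[i]-P[(i+1)%4]) for i in range(4)])
y=(P[0]-P[1])+(P[3]-P[2]); print("yaw",np.degrees(np.arctan2(-y[0],y[1])))
H=[onz(T,zt(p,4.6,(95,95)),.114) for p in [(38,190),(615,66)]]
print("rack hi",H,np.linalg.norm(H[0]-H[1])); y=H[0]-H[1];print("yaw",np.degrees(np.arctan2(-y[0],y[1])))
for a,b in [((283,390),(440,48)),((595,322),(129,71)),((448,348),(281,113))]:
    print("end",tri(T,zt(a,4.6,(95,95)),S,zt(b,5,(290,215))))
print("campos",ray(T,(0,0))[0],ray(S,(0,0))[0])
E
```

```text
box [[ 0.4969 -0.1034  0.045 ]
 [ 0.5285 -0.2996  0.045 ]
 [ 0.4295 -0.3165  0.045 ]
 [ 0.3958 -0.1182  0.045 ]] [ 0.4627 -0.2094  0.045 ]
[np.float64(0.19870513923961125), np.float64(0.1004192634823594), np.float64(0.2011701327715291), np.float64(0.1021877737021226)]
yaw 9.385988368584492
rack hi [array([0.7058, 0.3751, 0.114 ]), array([0.7815, 0.0561, 0.114 ])] 0.327849920109474
yaw 13.35207316951813
end (array([0.5878, 0.221 , 0.1499]), np.float64(0.0010460760877708908))
end (array([0.6273, 0.0583, 0.1472]), np.float64(0.0018720806253520734))
end (array([0.6191, 0.1428, 0.1153]), np.float64(0.0008136124049671149))
campos [ 0.4094 -0.0865  1.0859] [1.2981 0.0693 1.0896]
```

{"fn": "arm_command", "kwargs": {"deltas": "-0.047 0 0 0 0 0;-0.047 0 0 0 0 0;-0.047 0 0 0 0 0;-0.03 -0.02 -0.02 0 0 0;-0.01 -0.03 -0.029 0 0 0;0 -0.03 -0.029 0 0 0;0 -0.03 -0.029 0 0 0;0 -0.03 -0.029 0 0 0;0 -0.03 -0.029 0 0 0;0 -0.03 -0.029 0 0 0;0 -0.03 -0.029 0 0 0;0 -0.03 -0.029 0 0 0;0 -0.03 -0.029 0 0 0;0 -0.03 -0.029 0 0 0;0 -0.03 -0.029 0 0 0;0 -0.03 -0.029 0 0 0;0 -0.03 -0.029 0 0 0;0 -0.03 -0.029 0 0 0;0 -0.03 -0.029 0 0 0;0 -0.03 -0.029 0 0 0", "hand": 0.32, "newtons": 20}}

```text
t: 2.15
tcp_pos: [0.4905, 0.1062, 0.361]
ee_rot: [[-0.002, 0.312, -0.95], [0.01, -0.95, -0.312], [-1.0, -0.01, -0.001]]
force: [0.2, -0.5, 0.3]
opening: 0.0601
```

{"fn": "arm_command", "kwargs": {"deltas": "0 -0.027 -0.028 2 0 0;0 -0.027 -0.028 2 0 0;0 -0.027 -0.028 1 0 0;0 0 0 0 7 0;0 0 0 0 7 0;0 0 0 0 7 0;0 0 0 0 6 0;0 0 0 0 0 0"}}

```text
t: 2.95
tcp_pos: [0.5558, 0.2206, 0.3426]
ee_rot: [[0.43, 0.234, -0.872], [0.111, -0.972, -0.206], [-0.896, -0.008, -0.444]]
force: [-0.4, 0.4, -0.1]
opening: 0.0601
```

```bash
python3 - <<'E'
from h import *
s=state(); print(s['tcp_pos'],s['ee_rot'],s['qpos']); im=get_image("wrist"); cv2.imwrite("pics/w1.png",im)
E
```

```text
[0.5558372  0.2205927  0.34260818] [[ 0.4303019   0.23359996 -0.87193539]
 [ 0.11064756 -0.97230082 -0.20588403]
 [-0.895878   -0.00788523 -0.44423016]] [ 22.90287567   1.78286623  92.01254222  -4.33355796  60.14689366
 100.78719742]
```

View pics/w1.png

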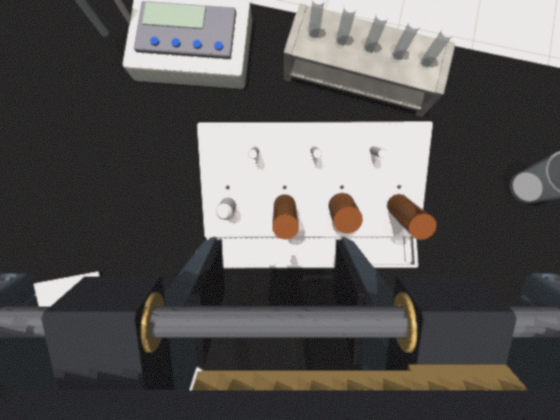

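```bash
python3 - <<'E'
from h import *
im=cv2.imread("pics/w1.png"); cv2.imwrite("pics/w1z.png",cv2.resize(im[175:250,260:450],None,fx=4,fy=4,interpolation=cv2.INTER_CUBIC))
import pickle
pickle.dump((cam("top"),cam("scene"),cam("wrist")),open("c1.pkl","wb"))
E
```

```text
(no output)
```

View pics/w1z.png

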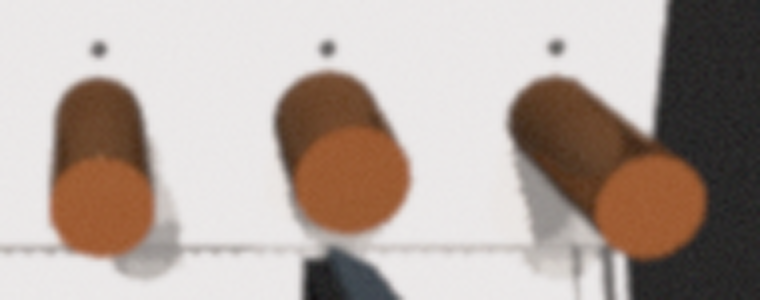

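```bash
python3 - <<'E'
from h import *
import pickle
np.set_printoptions(precision=4,suppress=True)
T,S,W=pickle.load(open("c1.pkl","rb"))
def zt(p,f,o): return np.array(p)/f+np.array(o)-0.5+0.5/f
def multi(rs):
    A=0;b=0
    for o,d in rs:
        M=np.eye(3)-np.outer(d,d); A=A+M;b=b+M@o
    X=np.linalg.solve(A,b); return X,[np.linalg.norm((np.eye(3)-np.outer(d,d))@(X-o)) for o,d in rs]
for a,b,w,m in [((283,390),(440,48),(102,206),(97,120)),((595,322),(129,71),(651,206),(553,120))]:
    X,r=multi([ray(T,zt(a,4.6,(95,95))),ray(S,zt(b,5,(290,215))),ray(W,zt(w,4,(260,175)))])
    o,d=ray(W,zt(m,4,(260,175)))
    # mouth: point on ray at distance 95mm from X
    k=np.linspace(.2,.5,3001); P=o+np.outer(k,d); D=np.linalg.norm(P-X,axis=1)
    i=[j for j in range(3000) if (D[j]-.095)*(D[j+1]-.095)<0][-1:] or [np.argmin(D)]
    ax=X-P[i[0]]; print(X,np.array(r),"mouth",P[i[0]],D[i[0]],"lean",np.degrees(np.arccos(ax[2]/np.linalg.norm(ax))),"dir",np.degrees(np.arctan2(-ax[1],-ax[0])))
E
```

```text
[0.5893 0.2212 0.1511] [0.0019 0.0006 0.0022] mouth [0.6001 0.2263 0.2455] 0.09508705432126345 lean 172.7868807328536 dir 25.421100999814062
[0.6288 0.0582 0.1492] [0.0021 0.0011 0.002 ] mouth [0.6305 0.1143 0.2259] 0.09505609194032963 lean 143.77341377848597 dir 88.24289956204167
```

```bash
python3 - <<'E'
from h import *
import pickle
T,S,W=pickle.load(open("c1.pkl","rb"))
for X,m in [((.5893,.2212,.1511),(97,120)),((.6288,.0582,.1492),(553,120))]:
    o,d=ray(W,(m[0]/4+259.6,m[1]/4+174.6)); X=np.array(X)
    v=X-o; s=v@d; q=np.sqrt(max(0,.095**2-(v@v-s*s))); P=o+d*(s+q); ax=(X-P)/.095
    print(P,"lean",np.degrees(np.arccos(ax[2])),np.degrees(np.arctan2(-ax[1],-ax[0])))
    ee=state()['ee_rot'];tp=state()['tcp_pos']
    a=-ee[:,0]; tgt=X-.039*a; print("target",tgt,"in tool",ee.T@(tgt-tp), "ax in tool",ee.T@ax)
E
```

```text
[0.63220726 0.23283713 0.06714439] lean 27.902738814523595 15.174486112594309
target [0.60616934 0.22555306 0.11620765] in tool [0.22560416 0.00903904 0.05932395] ax in tool [-0.9996985   0.00621299  0.02375507]
[0.67201239 0.06763613 0.06512474] lean 27.748146853386356 12.318100924041033
target [0.64566934 0.06255306 0.11430765] in tool [0.22619608 0.17676648 0.05919834] ax in tool [-0.99962861 -0.01707526  0.0212387 ]
```

{"fn": "arm_command", "kwargs": {"deltas": "0 0 0 0 1.4 0;0.02 0.005 0.032 0 0 0;0.02 0.004 0.032 0 0 0;0.035 0 0 0 0 0;0.035 0 0 0 0 0;0.02 0 0 0 0 0;0 0 0 0 0 0"}}

```text
t: 3.7
tcp_pos: [0.5796, 0.2186, 0.2059]
ee_rot: [[0.461, 0.23, -0.857], [0.119, -0.973, -0.197], [-0.879, -0.011, -0.476]]
force: [0.7, -0.2, 0.2]
opening: 0.0601
```

```bash
cat > chk.py <<'E'
from h import *
import sys
np.set_printoptions(precision=4,suppress=True)
s=state(); im=get_image("wrist"); cv2.imwrite("pics/%s.png"%sys.argv[1],im)
print(s['t'],s['tcp_pos'],s['ee_rot'][:,0])
if len(sys.argv)>2:
    X=np.array(eval(sys.argv[2])); ee=s['ee_rot']; print("to go",ee.T@(X+.039*ee[:,0]-s['tcp_pos']))
    a=-np.array([np.sin(.485)*np.cos(.235),np.sin(.485)*np.sin(.235),-np.cos(.485)]);print("ax in tool",ee.T@a)
    print(proj(cam("wrist"),X))
E
python3 chk.py w2 ".5893,.2212,.1511"
```

```text
3.7 [0.5796 0.2186 0.2059] [ 0.4615  0.119  -0.8791]
to go [0.092  0.0003 0.0173]
ax in tool [-0.9999 -0.0084 -0.0116]
[278.2947 236.4889]
```

View pics/w2.png

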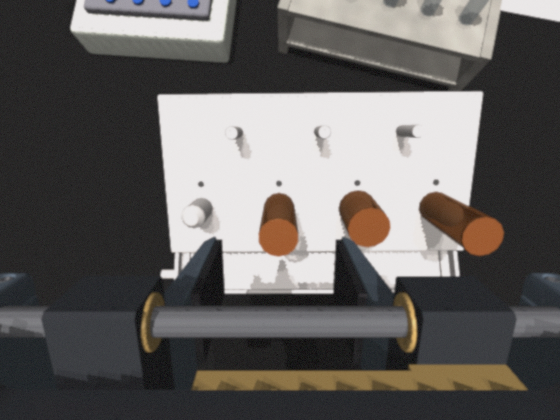

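{"fn": "arm_command", "kwargs": {"deltas": "0 0 0.0175 0 -0.6 0;0.025 0 0 0 0 0;0 0 0 0 0 0"}}

```text
t: 4.05
tcp_pos: [0.5779, 0.2188, 0.181]
ee_rot: [[0.458, 0.23, -0.859], [0.119, -0.973, -0.197], [-0.881, -0.012, -0.473]]
force: [-0.9, -0.1, 0.1]
opening: 0.0603
```

```bash
python3 chk.py w3 ".5893,.2212,.1511"
```

```text
4.05 [0.5779 0.2188 0.181 ] [ 0.4581  0.1191 -0.8809]
to go [0.0709 0.0007 0.0039]
ax in tool [-0.9999 -0.0092 -0.008 ]
[278.8338 230.2272]
```

View pics/w3.png

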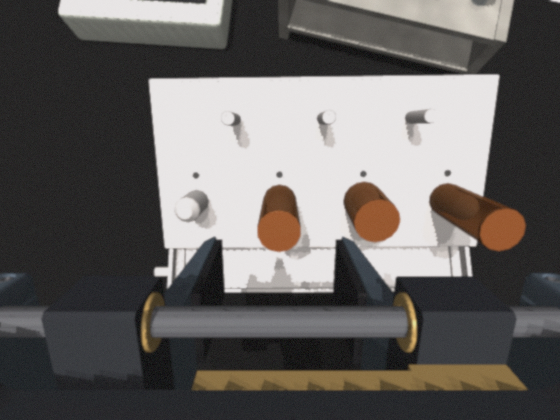

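{"fn": "arm_command", "kwargs": {"deltas": "0.018 0.0005 0.003 0 0 0;0.018 0 0.001 0 0 0;0.018 0 0 0 0 0;0.012 0 0 0 0 0;0.005 0 0 0 0 0;0 0 0 0 0 0"}}

```text
t: 4.7
tcp_pos: [0.6106, 0.2281, 0.1296]
ee_rot: [[0.473, 0.23, -0.85], [0.125, -0.973, -0.194], [-0.872, -0.015, -0.49]]
force: [-0.1, -0.5, -0.2]
opening: 0.0602
```

```bash
python3 chk.py w4 ".5893,.2212,.1511"; python3 - <<'E'
from h import *
cv2.imwrite("pics/s4.png",cv2.resize(get_image("scene")[180:310,270:440],None,fx=4,fy=4)); 
E
```

```text
4.7 [0.6106 0.2281 0.1296] [ 0.4735  0.1254 -0.8718]
to go [0.0093 0.0015 0.009 ]
ax in tool [-0.9996 -0.012  -0.0266]
[280.001  273.9267]
```

View pics/w4.png

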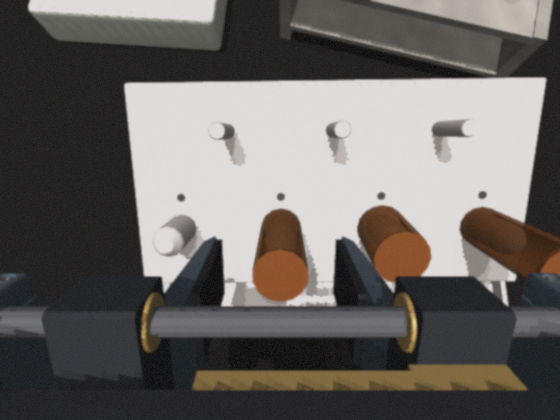

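View pics/s4.png

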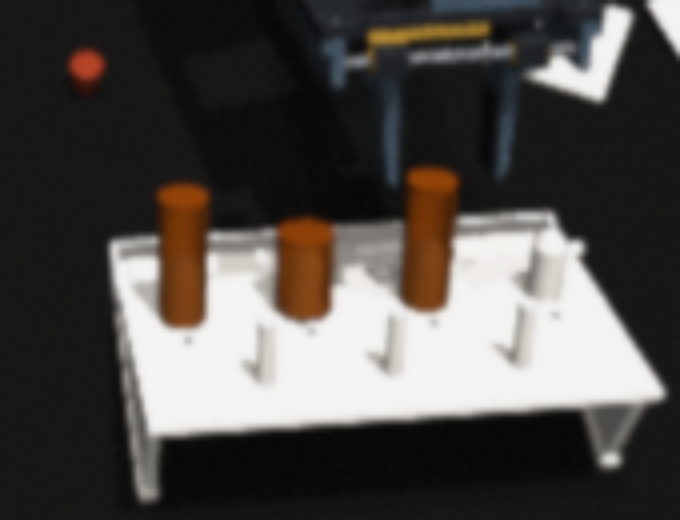

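```bash
python3 - <<'E'
from h import *
s=state();p=s['tcp_pos'];R=s['ee_rot']
for n in("scene","wrist","top"):
    c=cam(n); print(n,[proj(c,p+R@np.array(v)) for v in ([0,0,0],[-.019,0,0],[0,.03,0],[0,-.03,0])])
cv2.imwrite("pics/t4.png",cv2.resize(get_image("top")[95:245,95:260],None,fx=4,fy=4)); print(s['t'])
E
```

```text
scene [array([378.57946765, 235.75641007]), array([378.89575832, 229.35719445]), array([367.44851188, 236.52733274]), array([389.69687475, 234.98642576])]
wrist [array([277.47419321, 240.1314857 ]), array([277.36325769, 251.96874837]), array([323.12633315, 240.14688126]), array([231.83001429, 240.11609282])]
top [array([156.02201918, 171.77723257]), array([154.64733249, 173.9831395 ]), array([167.93303779, 169.2504467 ]), array([144.08699553, 174.30911083])]
4.8
```

View pics/t4.png

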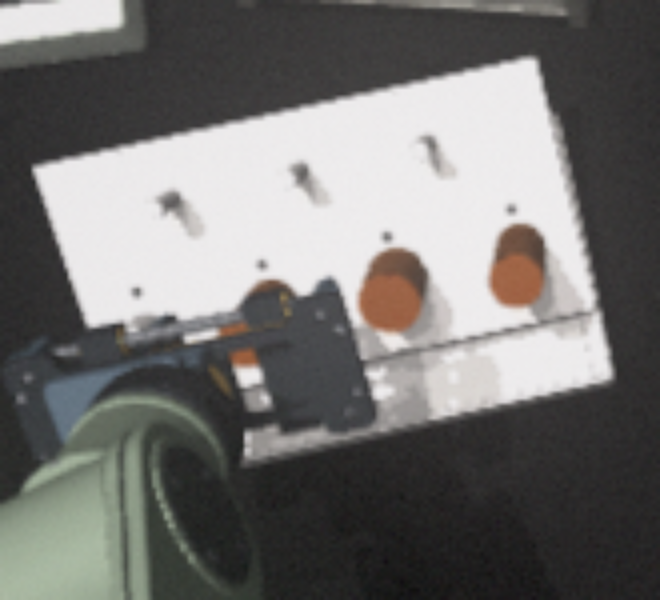

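```bash
python3 - <<'E'
from h import *
im=get_image("scene"); c=cam("scene"); s=state();p=s['tcp_pos'];R=s['ee_rot']
o=(350,190);z=cv2.resize(im[190:265,350:420],None,fx=8,fy=8,interpolation=cv2.INTER_CUBIC)
for v in ([0,0,0],[0,.03,0],[0,-.03,0],[-.05,.03,0]):
    q=(proj(c,p+R@np.array(v))-o+.5)*8; cv2.circle(z,tuple(int(a) for a in q),3,(0,255,0),-1)
cv2.imwrite("pics/s5.png",np.clip(z.astype(float)*1.8,0,255).astype(np.uint8)); print(s['t'],p)
E
```

```text
4.9 [0.61075067 0.2282311  0.13016156]
```

View pics/s5.png

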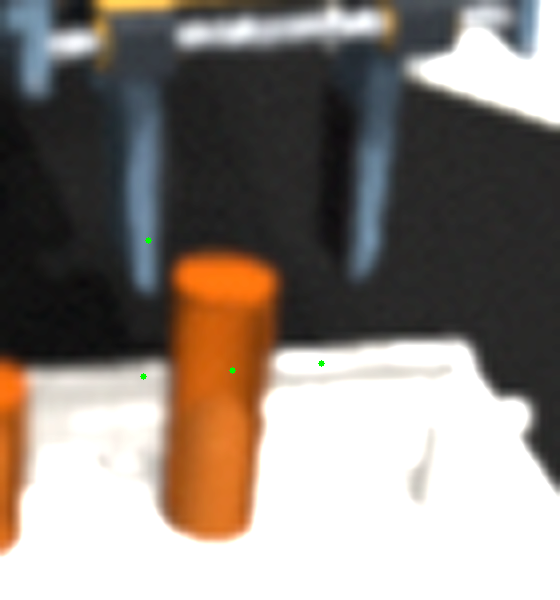

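```bash
python3 - <<'E'
from h import *
im=cv2.imread("pics/scene0.png"); c=cam("scene")
p=np.array([.185,-.544,.1735]);R=np.array([[0,.322,-.947],[0,-.947,-.322],[-1,0,0]])
o=(90,0);z=cv2.resize(im[0:110,90:190],None,fx=6,fy=6,interpolation=cv2.INTER_CUBIC)
for v in ([0,0,0],[0,.0455,0],[0,-.0455,0],[-.06,.0455,0]):
    q=(proj(c,p+R@np.array(v))-o+.5)*6; cv2.circle(z,tuple(int(a) for a in q),3,(0,255,0),-1)
cv2.imwrite("pics/s6.png",np.clip(z.astype(float)*1.8,0,255).astype(np.uint8))
s=state(); W=cam("wrist"); K,R2,t=W
for X in ((.5893,.2212,.1511),s['tcp_pos']): print((R2@np.array(X)+t))
print("cam z axis in tool", s['ee_rot'].T@R2[2], "cam pos in tool", s['ee_rot'].T@(-R2.T@t-s['tcp_pos']))
E
```

```text
[0.00087739 0.03640332 0.20057096]
[-0.00068552  0.01880437  0.22578643]
cam z axis in tool [ 9.54878762e-01 -6.75677636e-04  2.96995106e-01] cam pos in tool [-0.21001338  0.00083399 -0.08501337]
```

View pics/s6.png

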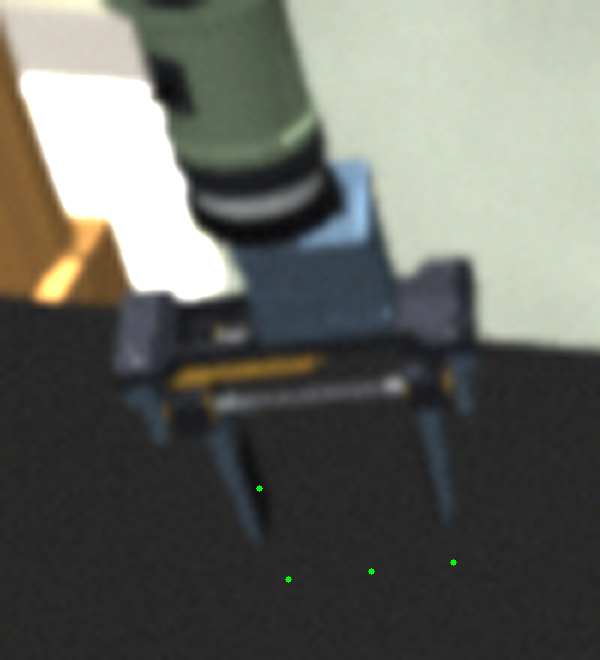

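{"fn": "arm_command", "kwargs": {"deltas": "0 0.0015 0.009 0 -1.4 0;0.012 0 0 0 0 0;0.012 0 0 0 0 0;0 0 0 0 0 0"}}

```text
t: 5.3
tcp_pos: [0.6146, 0.2279, 0.1038]
ee_rot: [[0.453, 0.23, -0.861], [0.121, -0.973, -0.196], [-0.883, -0.015, -0.469]]
force: [-0.9, 0.1, 1.3]
opening: 0.06
```

```bash
python3 chk.py w5 ".5893,.2212,.1511"; cat > sc.py <<'E'
from h import *
import sys
n=sys.argv[1]; x0,x1,y0,y1=[int(a) for a in sys.argv[3:7]]; f=float(sys.argv[7])
im=get_image(n); c=cam(n); s=state();p=s['tcp_pos'];R=s['ee_rot']
z=cv2.resize(im[y0:y1,x0:x1],None,fx=f,fy=f,interpolation=cv2.INTER_CUBIC); z=np.clip(z.astype(float)*1.6,0,255).astype(np.uint8)
for v in ([0,0,0],[0,s['opening']/2,0],[0,-s['opening']/2,0],[-.03,0,0]):
    q=(proj(c,p+R@np.array(v))-(x0,y0)+.5)*f; cv2.circle(z,tuple(int(a) for a in q),3,(0,255,0),-1)
cv2.imwrite("pics/%s.png"%sys.argv[2],z)
E
python3 sc.py scene s7 340 430 190 270 8
```

```text
5.3 [0.6146 0.2279 0.1038] [ 0.4531  0.1213 -0.8832]
to go [-0.015  -0.      0.0009]
ax in tool [-0.9999 -0.0125 -0.003 ]
[277.1463 281.9754]
```

View pics/s7.png

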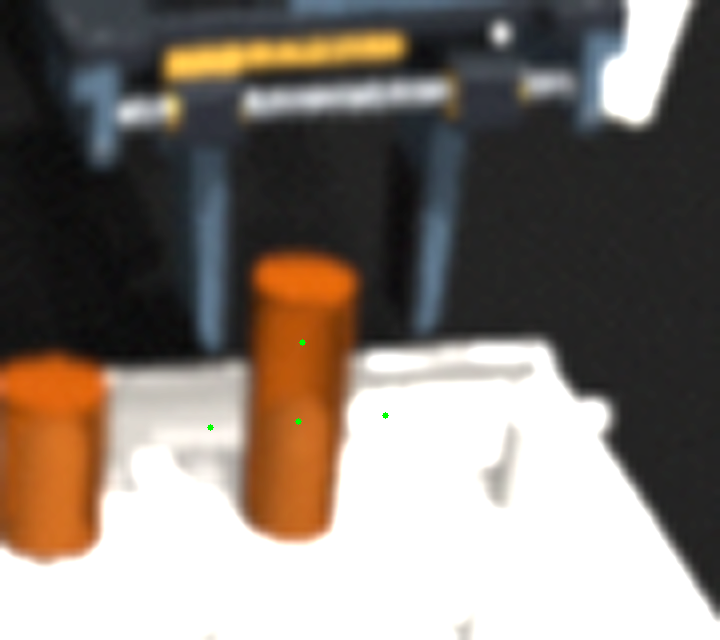

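View pics/w5.png

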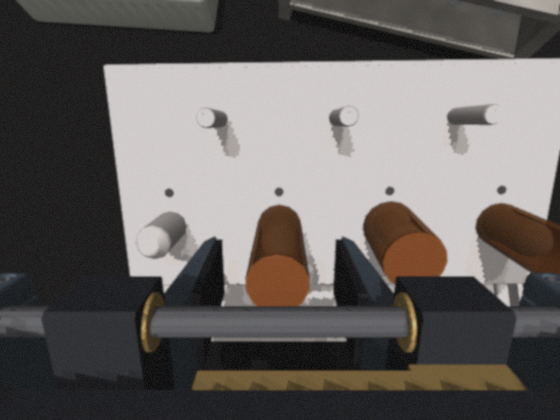

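{"fn": "arm_command", "kwargs": {"deltas": "0.007 0 0.001 0 -0.3 0;0.007 0 0.001 0 0 0;0.007 0 0 0 0 0;0 0 0 0 0 0"}}

```text
t: 5.8
tcp_pos: [0.6235, 0.2305, 0.0841]
ee_rot: [[0.45, 0.231, -0.863], [0.121, -0.973, -0.197], [-0.885, -0.016, -0.466]]
force: [1.0, 0.1, -0.9]
opening: 0.0604
```

```bash
python3 chk.py w6 ".5893,.2212,.1511"; 
python3 sc.py scene s8 340 430 190 270 8
```

```text
5.8 [0.6235 0.2305 0.0841] [ 0.4499  0.1209 -0.8849]
to go [-0.0368  0.0002  0.0001]
ax in tool [-0.9999 -0.0128  0.0007]
[277.3099 304.2254]
```

View pics/s8.png

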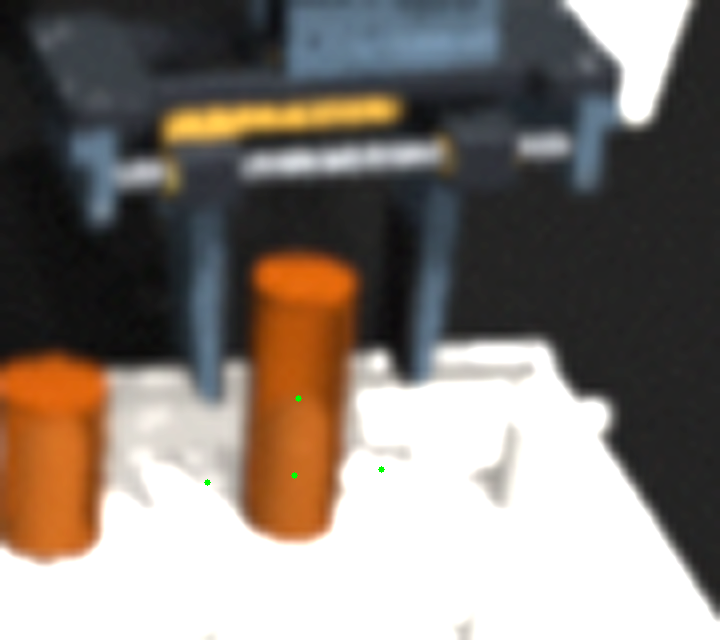

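View pics/w6.png

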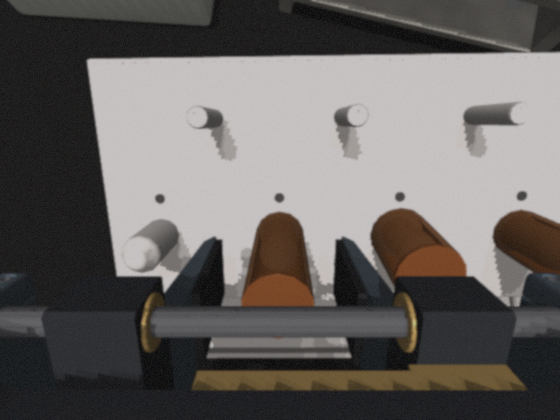

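{"fn": "arm_command", "kwargs": {"deltas": "0 0 0 0 0 0;0 0 0 0 0 0;0 0 0 0 0 0;0 0 0 0 0 0;0 0 0 0 0 0", "hand": -1, "newtons": 15}}

```text
t: 6.4
tcp_pos: [0.6238, 0.2308, 0.0861]
ee_rot: [[0.452, 0.231, -0.862], [0.122, -0.973, -0.197], [-0.884, -0.016, -0.468]]
force: [0.9, -0.9, -1.0]
opening: 0.033
```

```bash
python3 chk.py w7 ".5893,.2212,.1511"; 
python3 sc.py scene s9 340 430 190 270 8
```

```text
6.4 [0.6238 0.2308 0.0861] [ 0.4523  0.1218 -0.8835]
to go [-0.0352  0.0003  0.0012]
ax in tool [-0.9999 -0.0132 -0.0022]
[277.568  304.4595]
```

View pics/s9.png

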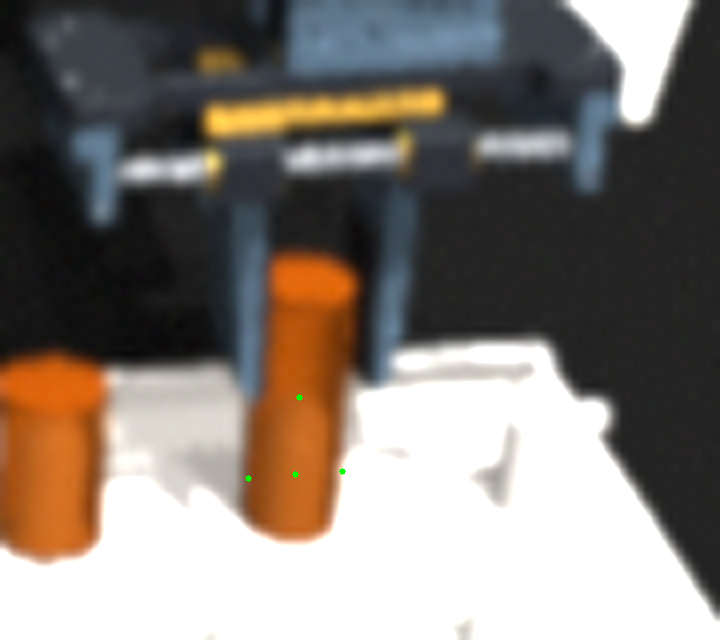

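View pics/w7.png

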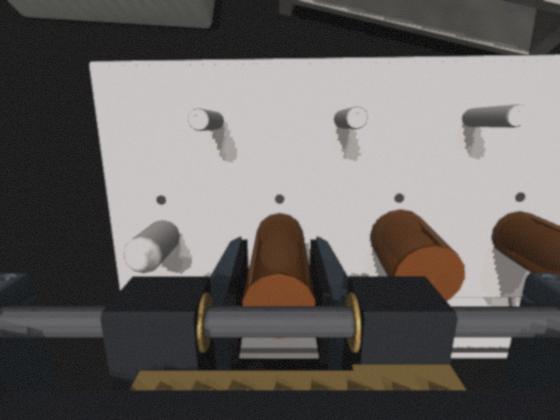

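{"fn": "arm_command", "kwargs": {"deltas": "-0.006 0 -0.0003 0 0 0;-0.012 0 -0.0006 0 0 0;-0.012 0 -0.0006 0 0 0;-0.012 0 -0.0006 0 0 0;-0.012 0 -0.0006 0 0 0;-0.012 0 0 0 0 0;-0.015 0 0 0 0 0;-0.015 0 0 0 0 0;0 0 0 0 0 0"}}

```text
t: 7.4
tcp_pos: [0.5789, 0.2187, 0.1819]
ee_rot: [[0.455, 0.231, -0.86], [0.123, -0.973, -0.196], [-0.882, -0.017, -0.471]]
force: [-0.1, -1.0, -1.1]
opening: 0.0329
```

```bash
python3 chk.py w8; 
python3 sc.py scene s10 330 430 160 260 6
```

```text
7.4 [0.5789 0.2187 0.1819] [ 0.4549  0.1232 -0.882 ]
```

View pics/s10.png

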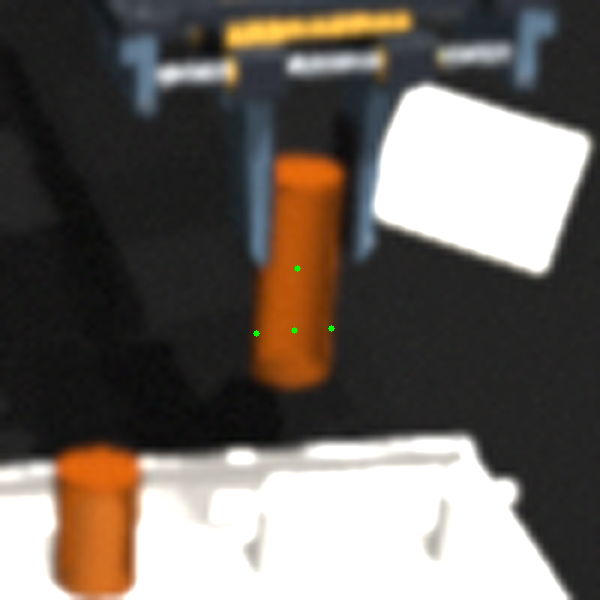

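View pics/w8.png

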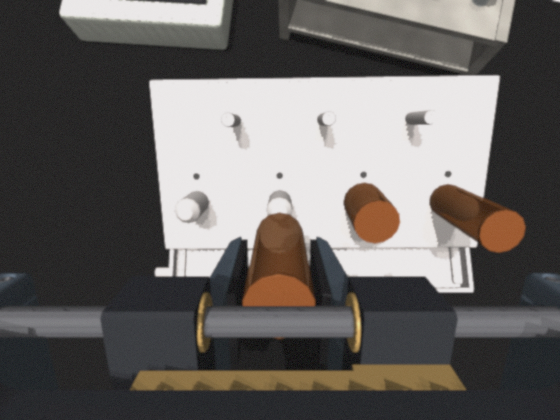

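{"fn": "arm_command", "kwargs": {"deltas": "-0.03 0 0 0 0 0;-0.03 0 0 0 0 0;-0.03 0 -0.01 0 0 0;-0.02 0 -0.02 0 -3 0;0 0 0 0 -7 0;0 0 0 0 -7 0;0 0 0 0 -7 0;0 0 0 0 -4 0;0 0 0 0 0 0"}}

```text
t: 8.4
tcp_pos: [0.5508, 0.2094, 0.2848]
ee_rot: [[-0.038, 0.231, -0.972], [0.006, -0.973, -0.232], [-0.999, -0.014, 0.035]]
force: [0.7, -0.5, -0.2]
opening: 0.033
```

```bash
cat > goal.py <<'E'
from h import *
import sys
np.set_printoptions(precision=4,suppress=True)
# goal: tool down, y axis along box -y (yaw), TCP xy
s=state();R=s['ee_rot'];p=s['tcp_pos']
gx,gy,yaw=[float(a) for a in sys.argv[1:4]]
c,n=np.cos(np.radians(yaw)),np.sin(np.radians(yaw))
G=np.array([[0,n,-c],[0,-c,-n],[-1,0,0.]])
print("t",s['t'],"p",p,"qpos",s['qpos'],"F",s['force'],"op",s['opening'])
print("x axis",R[:,0],"rot deg in tool",np.degrees(cv2.Rodrigues(R.T@G)[0].ravel()))
print("shift in tool (z same)",R.T@(np.array([gx,gy,p[2]])-p),"in goal frame",G.T@(np.array([gx,gy,p[2]])-p))
E
python3 goal.py .4507 -.2843 9.4
```

```text
t 8.4 p [0.5508 0.2094 0.2848] qpos [19.0487 18.3231 73.9837  1.0227 89.6322 95.6331] F [ 0.6772 -0.4962 -0.2462] op 0.03302818171043729
x axis [-0.0378  0.0058 -0.9993] rot deg in tool [3.9912 2.0582 0.7558]
shift in tool (z same) [0.0009 0.4571 0.2117] in goal frame [0.     0.4708 0.1794]
```

{"fn": "arm_command", "kwargs": {"deltas": "0 0.03 0.014 1 1 0.3;0 0.043 0.019 1 1 0.3;0 0.043 0.019 1 0 0;0 0.043 0.018 1 0 0;0 0.043 0.018 0 0 0;0 0.043 0.018 0 0 0;0 0.043 0.018 0 0 0;0 0.043 0.018 0 0 0;0 0.043 0.016 0 0 0;0 0.043 0.016 0 0 0;0 0.035 0.01 0 0 0;0 0 0 0 0 0"}}

```text
t: 9.6
tcp_pos: [0.4388, -0.2821, 0.2732]
ee_rot: [[0.003, 0.166, -0.986], [-0.003, -0.986, -0.166], [-1.0, 0.004, -0.003]]
force: [0.4, 1.3, -1.1]
opening: 0.0329
```

```bash
python3 goal.py .4507 -.2843 9.4
```

```text
t 9.6 p [ 0.4388 -0.2821  0.2732] qpos [-33.9651  10.5798  86.0711  -0.0451  83.1012  46.4751] F [ 0.4065  1.3495 -1.0757] op 0.03288811453466486
x axis [ 0.0032 -0.0031 -1.    ] rot deg in tool [ 0.1651 -0.1492 -0.203 ]
shift in tool (z same) [ 0.      0.0041 -0.0113] in goal frame [ 0.      0.0041 -0.0114]
```

{"fn": "arm_command", "kwargs": {"deltas": "0.03 0.004 -0.011 0 0 0;0.04 0 0 0 0 0;0.04 0 0 0 0 0;0.03 0 0 0 0 0;0.02 0 0 0 0 0;0 0 0 0 0 0"}}

```text
t: 10.2
tcp_pos: [0.4489, -0.2802, 0.1076]
ee_rot: [[0.01, 0.165, -0.986], [-0.005, -0.986, -0.165], [-1.0, 0.007, -0.009]]
force: [0.4, -0.0, -0.2]
opening: 0.0333
```

```bash
python3 goal.py .4507 -.2843 9.4; python3 chk.py w9; python3 sc.py scene s11 170 310 110 230 5;python3 sc.py top t11 260 400 180 300 5 
```

```text
t 10.2 p [ 0.4489 -0.2802  0.1076] qpos [-33.2625  16.8995 101.9737   0.0654  60.5125  47.2128] F [ 0.4065 -0.0476 -0.2472] op 0.03332388786440267
x axis [ 0.0095 -0.005  -0.9999] rot deg in tool [ 0.0928 -0.49   -0.3748]
shift in tool (z same) [ 0.      0.0043 -0.0011] in goal frame [ 0.      0.0043 -0.0011]
10.2 [ 0.4489 -0.2802  0.1076] [ 0.0095 -0.005  -0.9999]
```

View pics/s11.png

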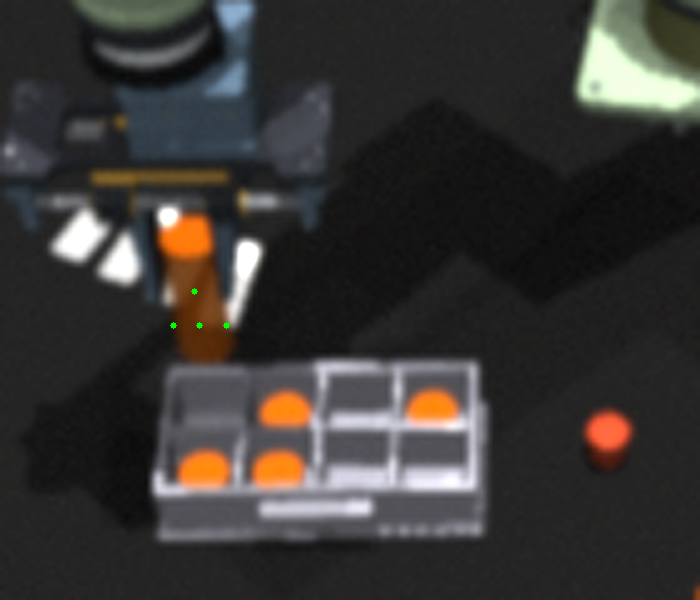

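View pics/w9.png

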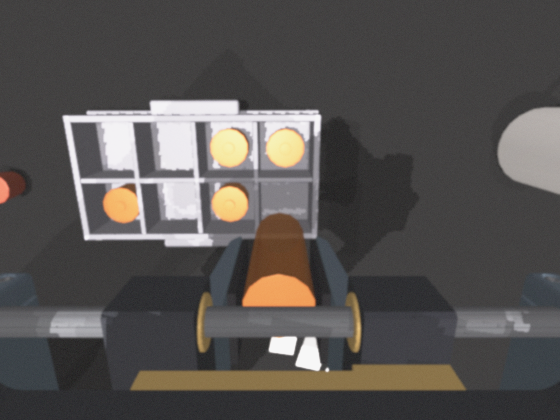

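View pics/t11.png

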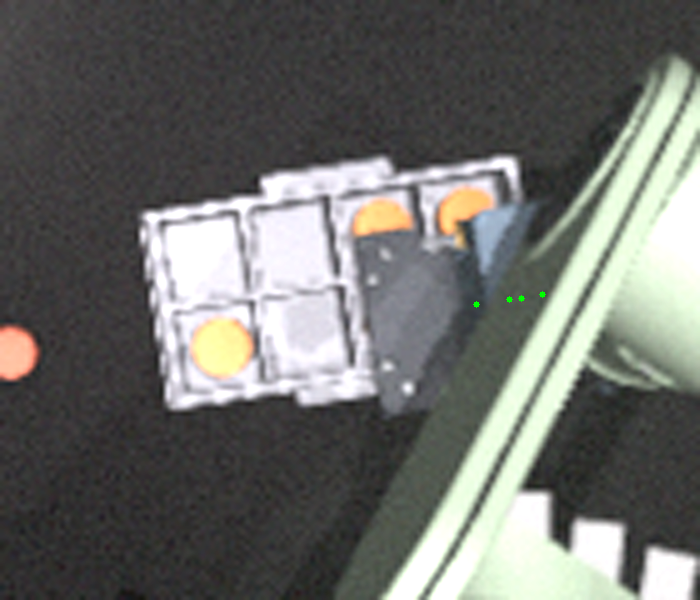

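```bash
python3 - <<'E'
from h import *
np.set_printoptions(precision=4,suppress=True)
im=cv2.imread("pics/w9.png"); cv2.imwrite("pics/w9z.png",cv2.resize(im[95:255,55:335],None,fx=2.8,fy=2.8,interpolation=cv2.INTER_CUBIC))
W=cam("wrist"); ex=np.array([.9866,.163,0]);ey=np.array([-.163,.9866,0]);C=np.array([.4627,-.2094,.045])
for x,y in [(51,99),(51,-99),(-51,-99),(-51,99),(0,-48),(0,99)]: print((x,y),proj(W,C+ex*x/1e3+ey*y/1e3))
s=state(); print("mouth",proj(W,s['tcp_pos']+s['ee_rot']@np.array([.021,0,-.017])))
E
```

```text
(51, 99) [ 59.004  121.3536]
(51, -99) [313.0405 121.8125]
(-51, -99) [309.4549 243.0127]
(-51, 99) [ 80.119 243.585]
(0, -48) [249.4587 185.5148]
(0, 99) [ 70.1017 185.5962]
mouth [277.5413 206.4921]
```

View pics/w9z.png

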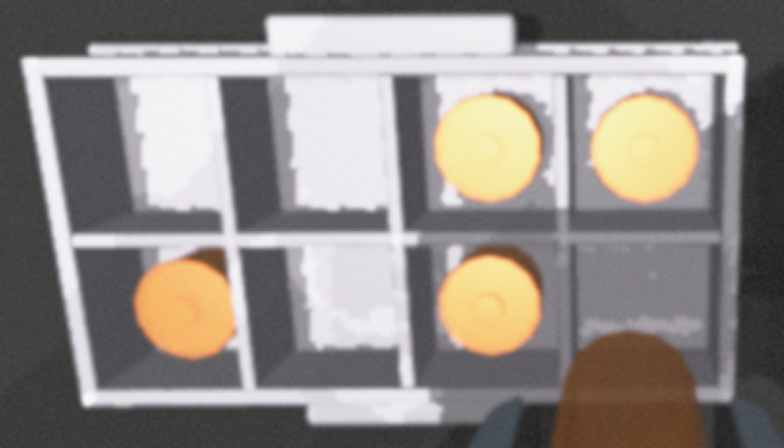

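```bash
python3 - <<'E'
from h import *
np.set_printoptions(precision=4,suppress=True)
s=state();W=cam("wrist"); im=get_image("wrist");print(s['tcp_pos'],s['qvel'],state()['tcp_pos']); cv2.imwrite("pics/w10z.png",cv2.resize(im[95:255,55:335],None,fx=2.8,fy=2.8,interpolation=cv2.INTER_CUBIC))
ex=np.array([.9866,.163,0]);ey=np.array([-.163,.9866,0]);C=np.array([.4627,-.2094,.045])
T=cam("top");S=cam("scene")
for x,y in [(51,99),(51,-99),(-51,-99),(-51,99)]:
    X=C+ex*x/1e3+ey*y/1e3; print((x,y),proj(W,X),(proj(T,X)-(280,200)+.5)*7,(proj(S,X)-(170,110)+.5)*5)
E
```

```text
[ 0.452  -0.2826  0.1117] [-0.2498 -0.4186 -1.5669  0.0525  0.0169  0.0592] [ 0.4525 -0.2831  0.1122]
(51, 99) [ 59.004  121.3536] [ 62.5335 160.5845] [477.4    486.7375]
(51, -99) [313.0405 121.8125] [578.2996  83.6327] [154.8841 487.9558]
(-51, -99) [309.4549 243.0127] [625.5791 350.9909] [171.4336 362.808 ]
(-51, 99) [ 80.119 243.585] [103.5389 429.365 ] [479.7917 361.547 ]
```

View pics/w10z.png

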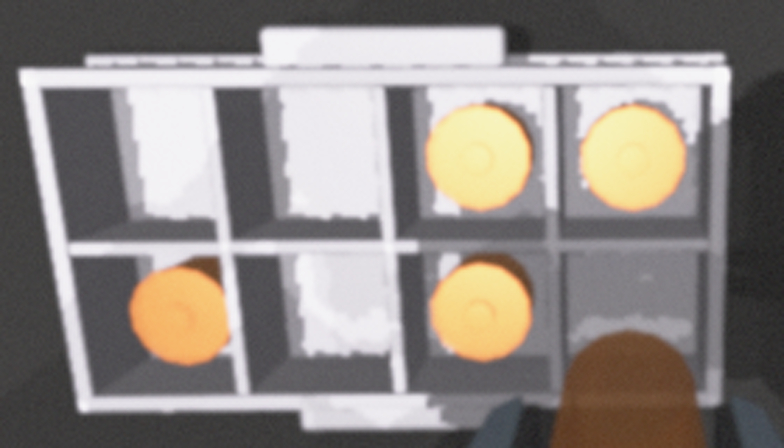

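{"fn": "arm_command", "kwargs": {"deltas": "0.01 0.002 0 0 -0.4 -0.3;0.01 0 0 0 0 0;0.01 0 0 0 0 0;0 0 0 0 0 0;0 0 0 0 0 0"}}

```text
t: 10.9
tcp_pos: [0.4554, -0.2868, 0.0829]
ee_rot: [[0.015, 0.164, -0.986], [-0.01, -0.986, -0.165], [-1.0, 0.013, -0.013]]
force: [1.0, -0.1, -0.4]
opening: 0.0327
```

```bash
python3 goal.py .4525 -.285 9.4; python3 sc.py scene s12 190 290 130 230 6;python3 - <<'E'
from h import *
s=state();W=cam("wrist"); im=get_image("wrist");print(s['tcp_pos'],state()['tcp_pos']); 
ex=np.array([.9866,.163,0]);ey=np.array([-.163,.9866,0]);C=np.array([.4627,-.2094,.045])
f=3.2;o=(150,110)
z=cv2.resize(im[110:290,150:390],None,fx=f,fy=f,interpolation=cv2.INTER_CUBIC)
def dot(X,c):
    q=(proj(W,X)-o+.5)*f; cv2.circle(z,tuple(int(a) for a in q),2,c,-1)
for x,y in [(51,-99),(-51,-99),(-2,-50),(-46,-50),(-46,-94),(-2,-94)]: dot(C+ex*x/1e3+ey*y/1e3,(0,255,0))
for a in np.arange(0,360,15):
    r=np.radians(a)
    dot(s['tcp_pos']+s['ee_rot']@np.array([.021,.0003+.017*np.cos(r),.001+.017*np.sin(r)]),(255,0,0))
    dot(s['tcp_pos']+s['ee_rot']@np.array([-.074,.0003+.017*np.cos(r),.001+.017*np.sin(r)]),(255,255,0))
cv2.imwrite("pics/w11z.png",z)
E
```

```text
t 10.9 p [ 0.4554 -0.2868  0.0829] qpos [-33.4258  18.7993 103.1673  -0.007   56.9723  47.109 ] F [ 0.9565 -0.1482 -0.4028] op 0.03272196274269833
x axis [ 0.0154 -0.0103 -0.9998] rot deg in tool [ 0.069  -0.7738 -0.7261]
shift in tool (z same) [-0.0001 -0.0023  0.0026] in goal frame [ 0.     -0.0023  0.0026]
[ 0.45525874 -0.28674359  0.08280503] [ 0.45538237 -0.28682323  0.08308511]
```

View pics/w11z.png

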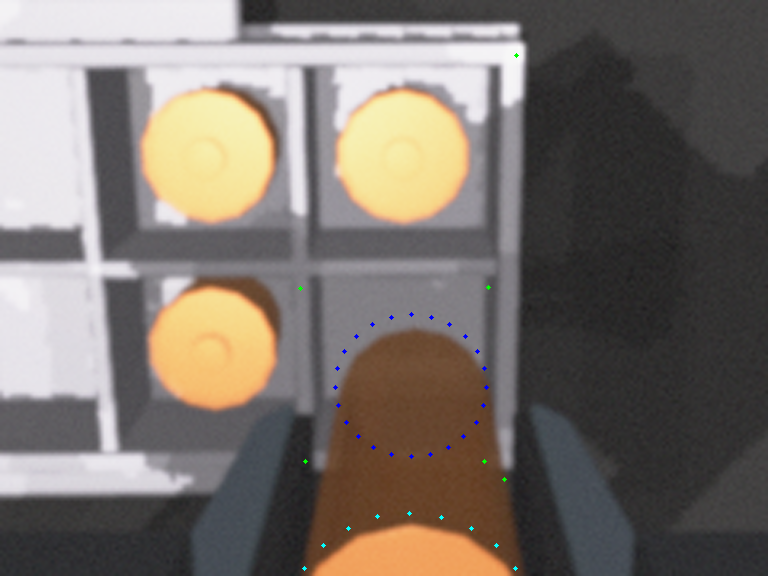

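View pics/s12.png

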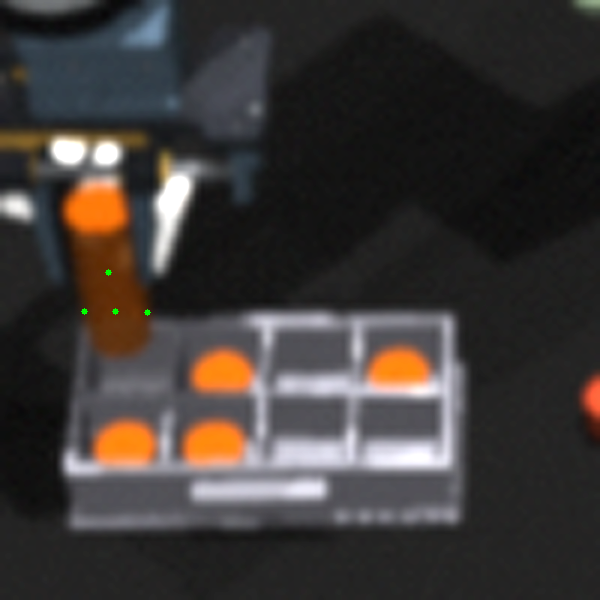

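{"fn": "arm_command", "kwargs": {"deltas": "0 -0.002 -0.0015 0 -0.7 -0.7;0.005 0 0 0 0 0;0.005 0 0 0 0 0;0 0 0 0 0 0;0 0 0 0 0 0"}}

```text
t: 11.5
tcp_pos: [0.4572, -0.2847, 0.0728]
ee_rot: [[0.001, 0.165, -0.986], [-0.0, -0.986, -0.165], [-1.0, 0.0, -0.001]]
force: [-0.2, 0.7, -0.2]
opening: 0.0331
```

```bash
cat > look.py <<'E'
from h import *
import sys
s=state();W=cam("wrist"); im=get_image("wrist");print(s['t'],s['tcp_pos'],state()['tcp_pos'],s['ee_rot'][:,0],s['force']); 
f=3.2;o=(150,110)
z=cv2.resize(im[110:290,150:390],None,fx=f,fy=f,interpolation=cv2.INTER_CUBIC)
cv2.imwrite("pics/%s.png"%sys.argv[1],z)
E
python3 look.py w12z
```

```text
11.5 [ 0.45724403 -0.28472352  0.07275777] [ 0.45720296 -0.28467549  0.07276475] [ 1.41876455e-03 -1.74734968e-04 -9.99998978e-01] [-0.23384657  0.71522115 -0.23651399]
```

View pics/w12z.png

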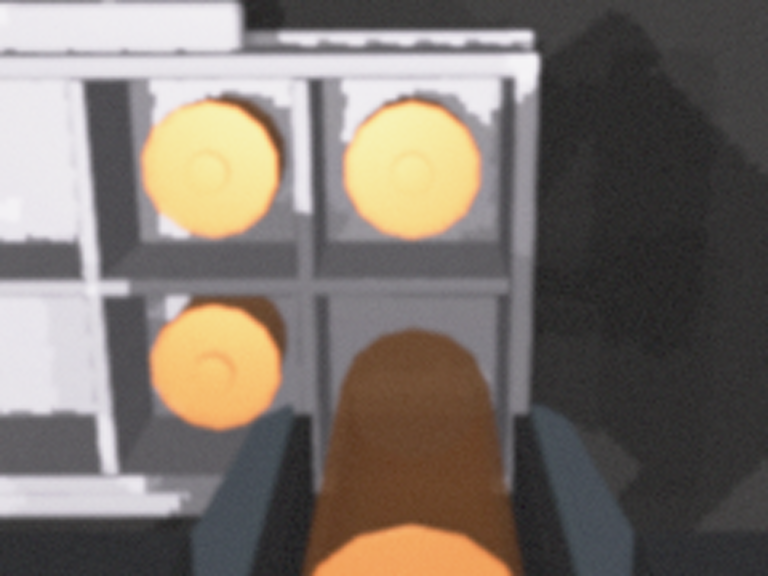

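{"fn": "arm_command", "kwargs": {"deltas": "0.005 0 -0.001 0 0 0;0.005 0 0 0 0 0;0.005 0 0 0 0 0;0 0 0 0 0 0;0 0 0 0 0 0"}}

```text
t: 12.05
tcp_pos: [0.4581, -0.2844, 0.0563]
ee_rot: [[0.001, 0.165, -0.986], [0.0, -0.986, -0.165], [-1.0, 0.0, -0.001]]
force: [0.6, 0.6, -0.5]
opening: 0.0331
```

```bash
python3 look.py w13z;python3 sc.py scene s13 190 290 130 230 6
```

```text
12.05 [ 0.45807797 -0.28441026  0.05630254] [ 0.45801147 -0.28438032  0.05630145] [ 1.08394462e-03  6.28747948e-05 -9.99999411e-01] [ 0.57213236  0.59348207 -0.48959716]
```

View pics/w13z.png

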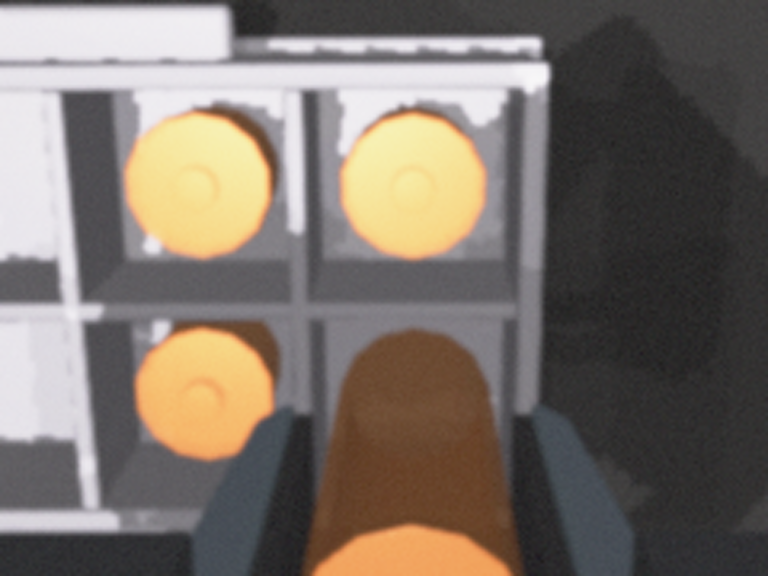

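View pics/s13.png

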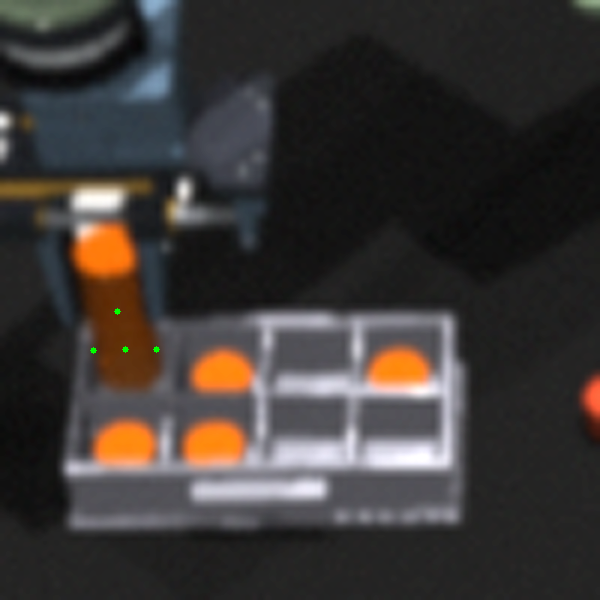

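{"fn": "arm_command", "kwargs": {"deltas": "0.006 0 0 0 0 0;0.006 0 0 0 0 0;0.005 0 0 0 0 0;0.004 0 0 0 0 0;0 0 0 0 0 0;0 0 0 0 0 0"}}

```text
t: 12.75
tcp_pos: [0.4581, -0.2845, 0.0335]
ee_rot: [[0.001, 0.164, -0.986], [-0.0, -0.986, -0.164], [-1.0, 0.0, -0.001]]
force: [-0.4, 0.1, -0.3]
opening: 0.033
```

```bash
python3 look.py w14z;python3 sc.py scene s14 190 290 130 230 6
```

```text
12.75 [ 0.45810685 -0.28445929  0.03351848] [ 0.45809054 -0.28443547  0.03356747] [ 1.18939596e-03 -3.63710211e-05 -9.99999292e-01] [-0.37903154  0.09179303 -0.25361386]
```

View pics/w14z.png

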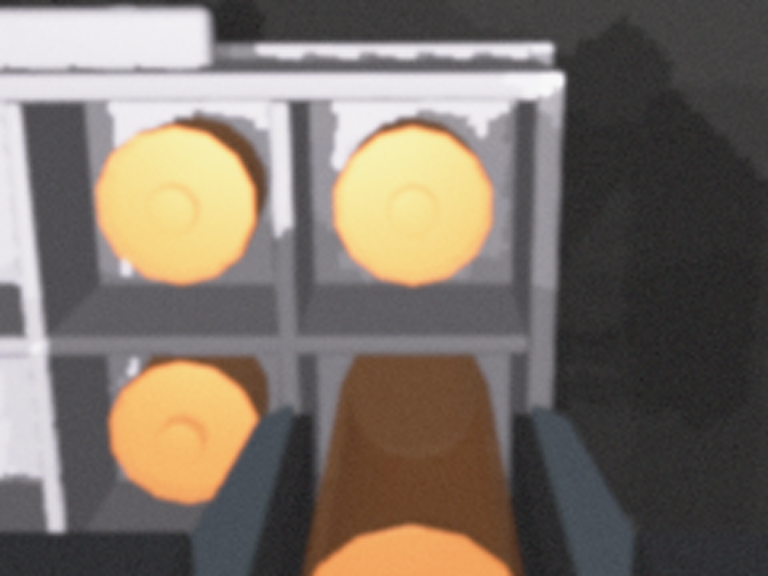

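View pics/s14.png

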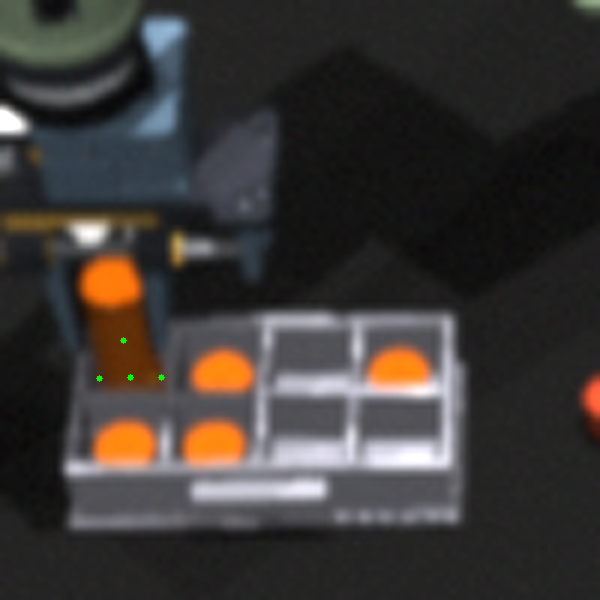

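{"fn": "arm_command", "kwargs": {"deltas": "0.003 0 0 0 0 0;0.002 0 0 0 0 0;0 0 0 0 0 0;0 0 0 0 0 0"}}

```text
t: 13.25
tcp_pos: [0.4586, -0.2847, 0.0288]
ee_rot: [[0.002, 0.164, -0.986], [-0.001, -0.986, -0.164], [-1.0, 0.001, -0.002]]
force: [-0.8, 0.1, -0.6]
opening: 0.0327
```

{"fn": "arm_command", "kwargs": {"deltas": "0.002 0 0 0 0 0;0 0 0 0 0 0"}}

```text
t: 13.45
tcp_pos: [0.4588, -0.2849, 0.0268]
ee_rot: [[0.003, 0.164, -0.986], [-0.001, -0.986, -0.164], [-1.0, 0.002, -0.003]]
force: [-0.0, 0.6, -0.8]
opening: 0.033
```

{"fn": "arm_command", "kwargs": {"deltas": "0.002 0 0 0 0 0;0 0 0 0 0 0"}}

```text
t: 13.65
tcp_pos: [0.4601, -0.2859, 0.0269]
ee_rot: [[0.006, 0.165, -0.986], [-0.004, -0.986, -0.165], [-1.0, 0.004, -0.005]]
force: [0.3, -0.1, -0.2]
opening: 0.0329
```

{"fn": "arm_command", "kwargs": {"deltas": "0.001 0 0 0 0 0;0 0 0 0 0 0"}}

```text
t: 13.85
tcp_pos: [0.4606, -0.2863, 0.0265]
ee_rot: [[0.007, 0.164, -0.986], [-0.004, -0.986, -0.165], [-1.0, 0.005, -0.007]]
force: [0.1, -0.5, 0.6]
opening: 0.0328
```

```bash
python3 look.py w15z;python3 sc.py scene s15 190 290 130 230 6; python3 -c "
from station import *
s=state();print(s['force'],s['wrist_torque'],s['tau'],s['tcp_pos'])"
```

```text
13.85 [ 0.46062209 -0.28628301  0.02652648] [ 0.46058652 -0.28624396  0.02646726] [ 0.00732858 -0.00432738 -0.99996378] [ 0.06271745 -0.54532422  0.58832918]
[-0.32858859 -0.30486534  3.1535607 ] [ 0.13568897  0.09781366 -0.04039623] [ 3.11206235e-02 -3.93234801e+01 -1.78092045e+01  5.40517049e-02
 -2.42571579e-01  1.08038814e-03] [ 0.46056174 -0.28628735  0.02648228]
```

View pics/w15z.png

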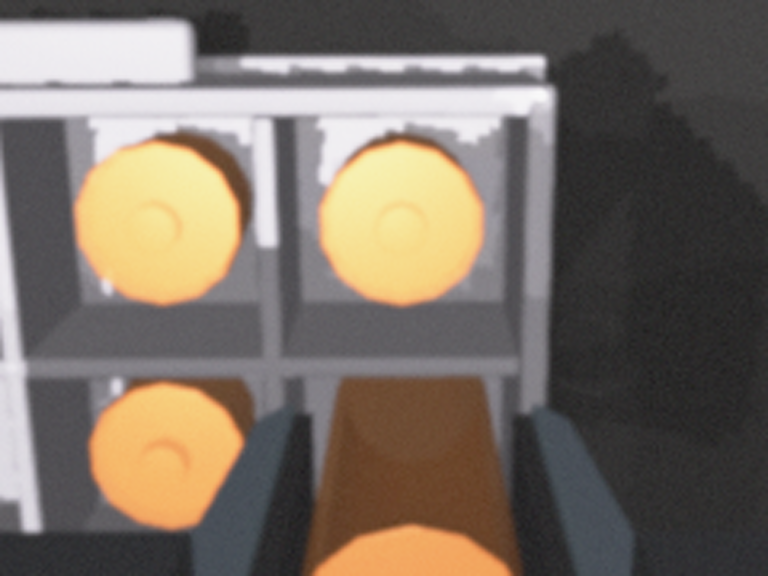

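View pics/s15.png

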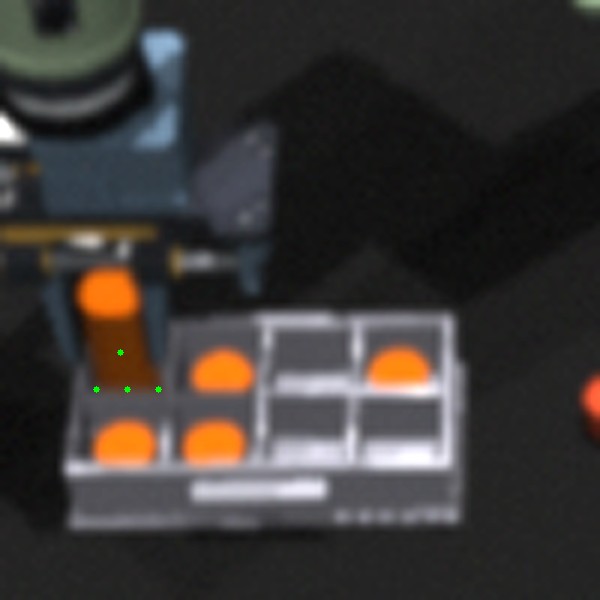

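{"fn": "arm_command", "kwargs": {"deltas": "0 0 0 0 0 0;0 0 0 0 0 0;0 0 0 0 0 0;0 0 0 0 0 0", "hand": 0.05}}

```text
t: 14.35
tcp_pos: [0.46, -0.2858, 0.0254]
ee_rot: [[0.006, 0.165, -0.986], [-0.003, -0.986, -0.165], [-1.0, 0.004, -0.005]]
force: [1.6, -0.5, 1.2]
opening: 0.0481
```

```bash
python3 look.py w16z;python3 sc.py scene s16 190 290 130 230 6
```

```text
14.35 [ 0.45996467 -0.28581706  0.02537906] [ 0.45993837 -0.28585337  0.02536215] [ 0.00559562 -0.00330164 -0.99997889] [ 1.55915399 -0.51987663  1.2472054 ]
```

View pics/w16z.png

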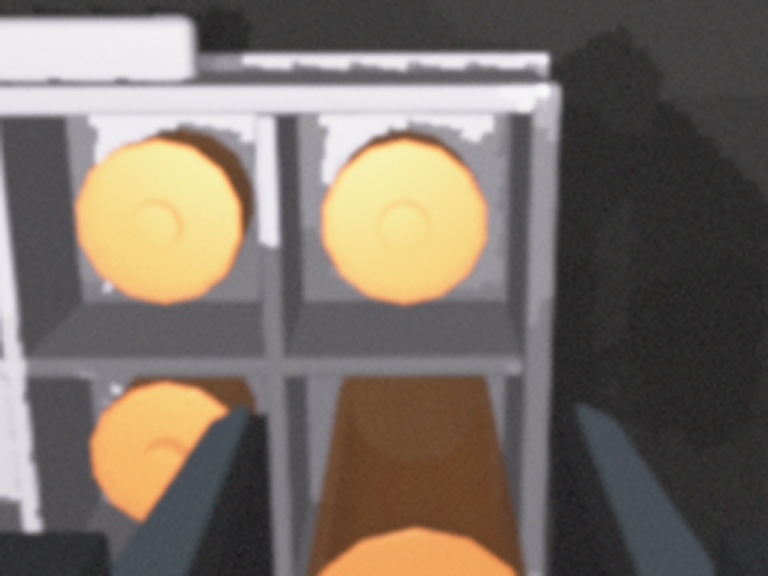

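View pics/s16.png

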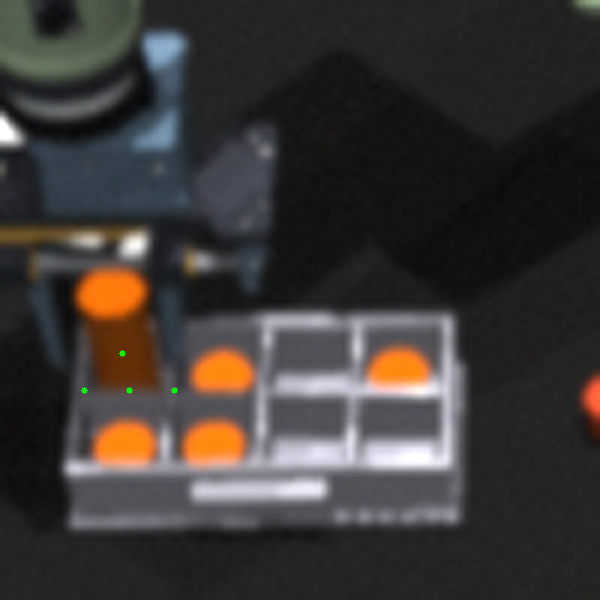

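{"fn": "arm_command", "kwargs": {"deltas": "-0.006 0 0 0 0 0;-0.01 0 0 0 0 0;-0.02 0 0 0 0 0;-0.03 0 0 0 0 0;-0.04 0 0 0 0 0;-0.045 0 0 0 0 0;-0.045 0 0 0 0 0;-0.04 0 0 0 0 0;-0.03 -0.02 -0.01 0 0 0;-0.02 -0.039 -0.019 -1 0 0;0 -0.039 -0.019 -1 0 0;0 -0.039 -0.019 -1 0 0;0 -0.039 -0.019 -1 0 0;0 -0.039 -0.019 0 0 0;0 -0.039 -0.019 0 0 0;0 -0.035 -0.019 0 0 0;0 -0.02 -0.01 0 0 0;0 0 0 0 0 0", "hand": 0.32}}

```text
t: 16.25
tcp_pos: [0.545, 0.0617, 0.3401]
ee_rot: [[0.026, 0.232, -0.972], [-0.007, -0.973, -0.232], [-1.0, 0.013, -0.024]]
force: [1.2, 0.2, -0.3]
opening: 0.0602
```

```bash
python3 goal.py .56 .045 13.4; python3 sc.py scene s17 180 300 110 230 5
```

```text
t 16.25 p [0.545  0.0617 0.3401] qpos [ 5.6244 11.8076 75.2841 -0.542  91.4402 82.208 ] F [ 1.1527  0.2386 -0.3036] op 0.06015070123277245
x axis [ 0.0264 -0.0069 -0.9996] rot deg in tool [-0.0042 -1.3812 -0.7355]
shift in tool (z same) [ 0.0005  0.0197 -0.0107] in goal frame [ 0.      0.0197 -0.0107]
```

View pics/s17.png

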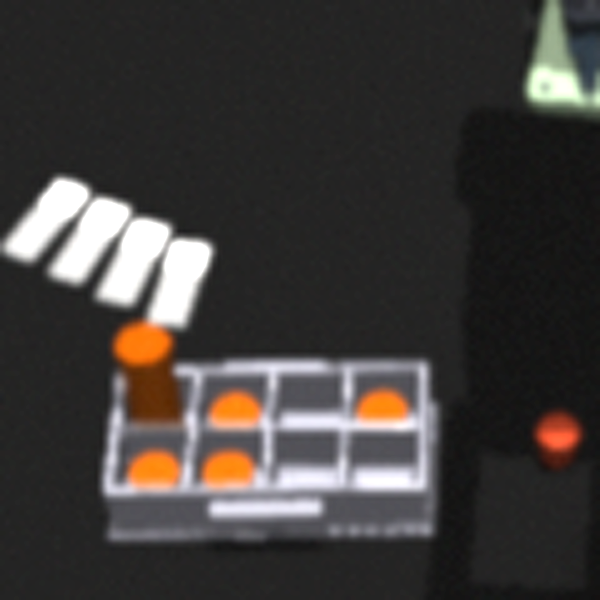

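{"fn": "arm_command", "kwargs": {"deltas": "0 0 0 0 7 0;0 0 0 0 7 0;0 0 0 0 7 0;0 0 0 0 5 0;0 0 0 0 0 0;0 0 0 0 0 0"}}

```text
t: 16.9
tcp_pos: [0.5435, 0.0535, 0.3417]
ee_rot: [[0.465, 0.223, -0.857], [0.089, -0.975, -0.206], [-0.881, 0.02, -0.473]]
force: [1.2, 0.7, 0.9]
opening: 0.0603
```

```bash
python3 - <<'E'
from h import *
np.set_printoptions(precision=4,suppress=True)
s=state();W=cam("wrist");im=get_image("wrist");ee=s['ee_rot'];X=np.array([.6288,.0582,.1492])
print(s['t'],s['tcp_pos'],state()['tcp_pos'],ee)
print("to go",ee.T@(X+.039*ee[:,0]-s['tcp_pos']),proj(W,X))
for y in (12.3,13.4): 
    a=np.radians(27.8);b=np.radians(y);print("ax",ee.T@-np.array([np.sin(a)*np.cos(b),np.sin(a)*np.sin(b),-np.cos(a)]))
z=cv2.resize(im[140:300,180:380],None,fx=4,fy=4,interpolation=cv2.INTER_CUBIC)
q=(proj(W,X)-(180,140)+.5)*4; cv2.circle(z,tuple(int(v) for v in q),3,(0,255,0),-1);cv2.imwrite("pics/w18z.png",z)
E
```

```text
16.9 [0.5435 0.0535 0.3417] [0.5437 0.0537 0.3416] [[ 0.4653  0.2235 -0.8565]
 [ 0.0889 -0.9745 -0.2059]
 [-0.8807  0.0196 -0.4733]]
to go [0.2486 0.0108 0.0171] [286.6476 189.8845]
ax [-0.9999  0.0124 -0.0079]
ax [-0.9997  0.0213 -0.0078]
```

View pics/w18z.png

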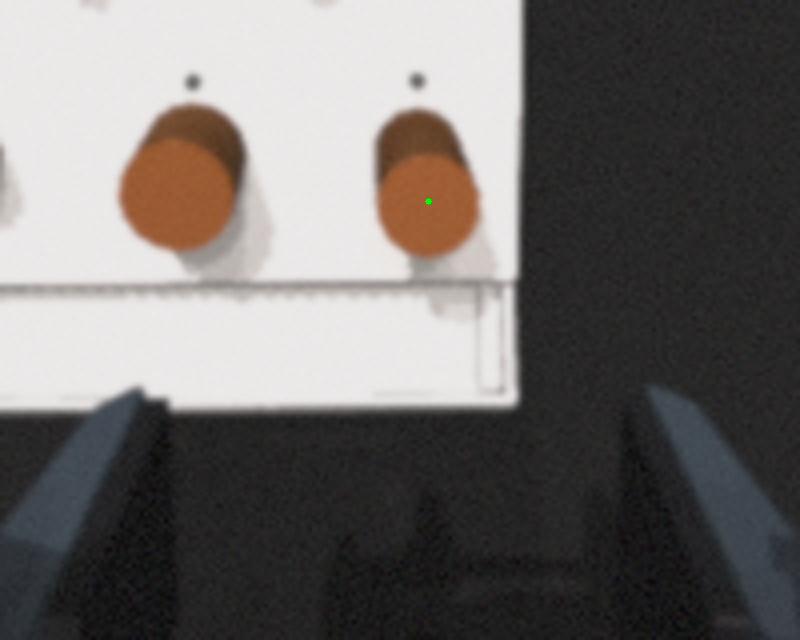

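{"fn": "arm_command", "kwargs": {"deltas": "0 0 0 0 -0.4 -0.8;0.03 0.007 0.008 0 0 0;0.04 0.007 0.008 0 0 0;0.04 0 0 0 0 0;0.03 0 0 0 0 0;0.01 0 0 0 0 0;0 0 0 0 0 0;0 0 0 0 0 0"}}

```text
t: 17.75
tcp_pos: [0.6161, 0.0512, 0.203]
ee_rot: [[0.459, 0.232, -0.858], [0.103, -0.973, -0.209], [-0.883, 0.007, -0.47]]
force: [0.1, 1.2, 1.0]
opening: 0.0601
```

```bash
cat > b.py <<'E'
from h import *
import sys
np.set_printoptions(precision=4,suppress=True)
s=state();W=cam("wrist");im=get_image("wrist");ee=s['ee_rot'];X=np.array([.6288,.0582,.1492])
print(s['t'],s['tcp_pos'],state()['tcp_pos'],s['force'],s['opening'])
print("to go",ee.T@(X+.075*ee[:,0]-s['tcp_pos']),proj(W,X))
a=np.radians(27.8);b=np.radians(12.8);print("ax",ee.T@-np.array([np.sin(a)*np.cos(b),np.sin(a)*np.sin(b),-np.cos(a)]))
z=cv2.resize(im[140:320,160:400],None,fx=3.2,fy=3.2,interpolation=cv2.INTER_CUBIC)
q=(proj(W,X)-(160,140)+.5)*3.2; cv2.circle(z,tuple(int(v) for v in q),3,(0,255,0),-1);cv2.imwrite("pics/%s.png"%sys.argv[1],z)
E
python3 b.py w19z
```

```text
17.75 [0.6161 0.0512 0.203 ] [0.6163 0.0512 0.2035] [0.1483 1.17   0.9889] 0.06007351023485338
to go [ 0.129  -0.0043  0.0129] [272.4901 230.0207]
ax [-1.      0.0014 -0.0039]
```

View pics/w19z.png

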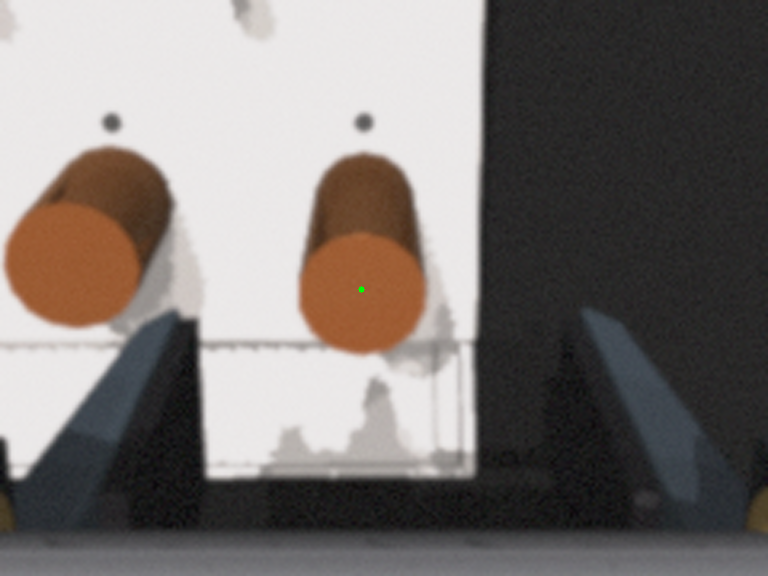

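{"fn": "arm_command", "kwargs": {"deltas": "0 -0.004 0.007 0 -0.3 0;0.02 0 0.006 0 0 0;0.02 0 0 0 0 0;0.015 0 0 0 0 0;0 0 0 0 0 0;0 0 0 0 0 0"}}

```text
t: 18.4
tcp_pos: [0.6305, 0.0588, 0.1581]
ee_rot: [[0.468, 0.233, -0.852], [0.102, -0.973, -0.209], [-0.878, 0.011, -0.479]]
force: [-0.2, 1.1, 0.5]
opening: 0.0599
```

```bash
python3 b.py w20z
```

```text
18.4 [0.6305 0.0588 0.1581] [0.6305 0.0588 0.1581] [-0.2411  1.0929  0.5239] 0.05985545021545525
to go [0.0819 0.0001 0.0059] [277.6496 244.2824]
ax [-0.9999  0.0042 -0.0144]
```

View pics/w20z.png

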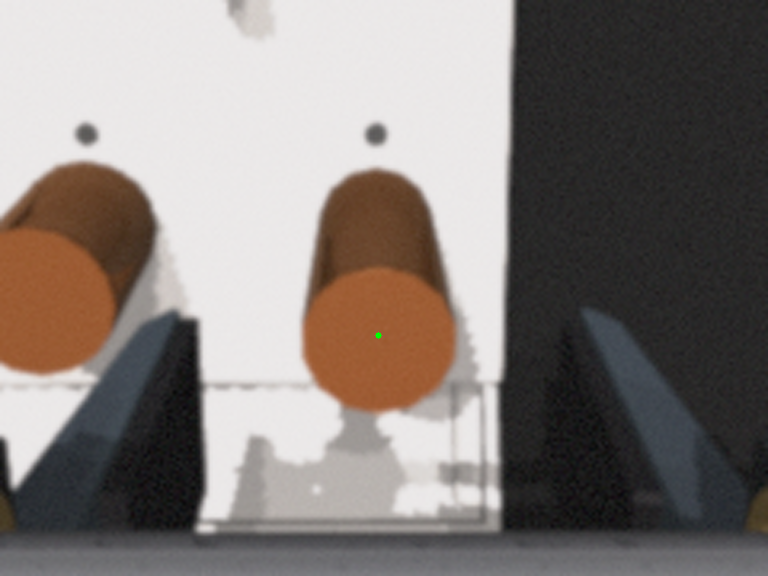

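{"fn": "arm_command", "kwargs": {"deltas": "0 0 0.006 0 -0.8 0;0.015 0 0 0 0 0;0.015 0 0 0 0 0;0.01 0 0 0 0 0;0 0 0 0 0 0;0 0 0 0 0 0"}}

```text
t: 19.05
tcp_pos: [0.6452, 0.0615, 0.1207]
ee_rot: [[0.46, 0.232, -0.857], [0.099, -0.973, -0.21], [-0.882, 0.012, -0.47]]
force: [0.3, 1.4, 0.5]
opening: 0.0603
```

```bash
python3 b.py w21z
```

```text
19.05 [0.6452 0.0615 0.1207] [0.6451 0.0615 0.1208] [0.3299 1.4087 0.5201] 0.06028199120235369
to go [ 0.042  -0.0003  0.0013] [276.8192 264.2551]
ax [-1.      0.0055 -0.0045]
```

View pics/w21z.png

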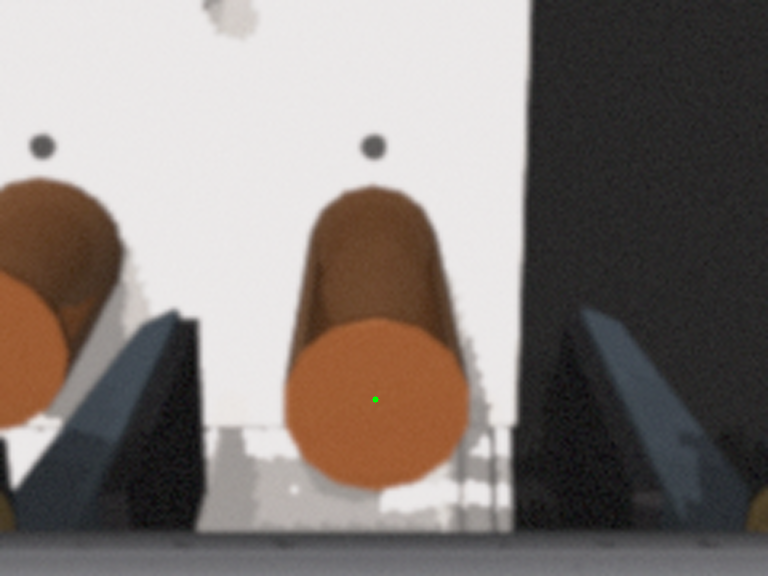

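{"fn": "arm_command", "kwargs": {"deltas": "0.006 0 0.002 0 -0.3 -0.2;0.012 0 0 0 0 0;0.012 0 0 0 0 0;0.01 0 0 0 0 0;0 0 0 0 0 0;0 0 0 0 0 0"}}

```text
t: 19.7
tcp_pos: [0.6633, 0.0653, 0.0815]
ee_rot: [[0.455, 0.234, -0.859], [0.101, -0.972, -0.211], [-0.885, 0.009, -0.466]]
force: [-0.0, -0.3, -0.9]
opening: 0.0604
```

```bash
python3 b.py w22z;python3 sc.py scene s22 270 370 180 270 6
```

```text
19.7 [0.6633 0.0653 0.0815] [0.6631 0.0653 0.0815] [-0.0325 -0.3467 -0.8521] 0.060401419508603636
to go [-0.0013 -0.0006 -0.0004] [275.6103 303.9766]
ax [-1.      0.0019  0.0007]
```

View pics/w22z.png

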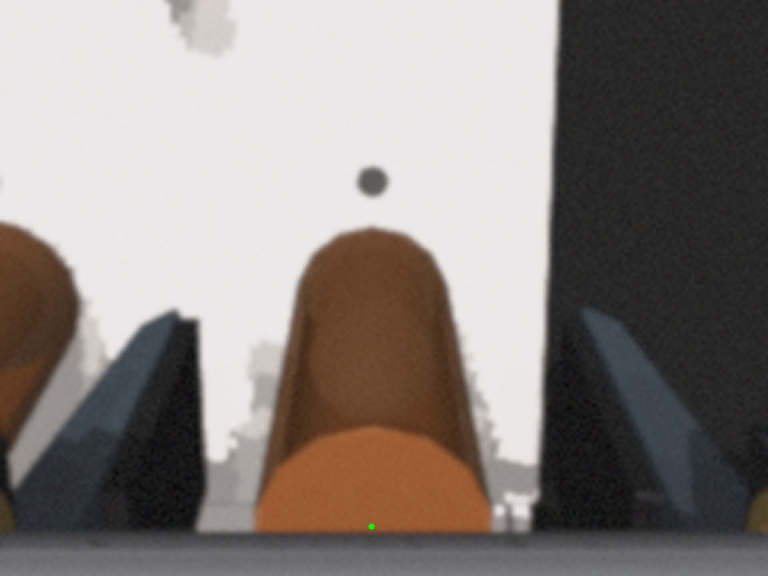

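View pics/s22.png

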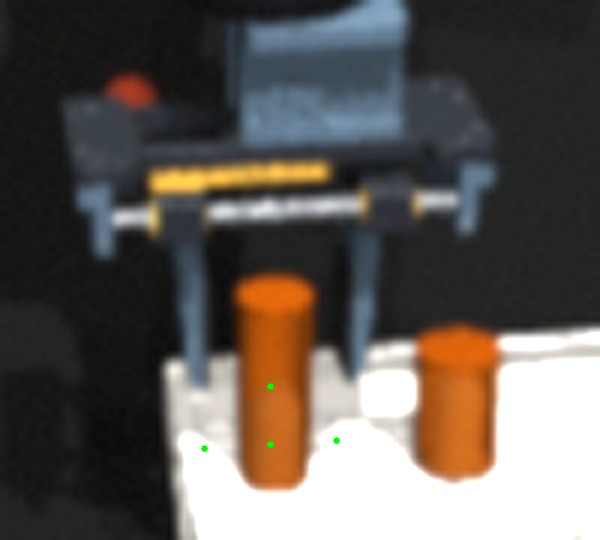

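Aligned as with the first tube; grip and draw.

{"fn": "arm_command", "kwargs": {"deltas": "0 0 0 0 0 0;0 0 0 0 0 0;0 0 0 0 0 0;0 0 0 0 0 0;0 0 0 0 0 0", "hand": -1, "newtons": 15}}

```text
t: 20.3
tcp_pos: [0.6636, 0.0653, 0.0837]
ee_rot: [[0.457, 0.234, -0.858], [0.101, -0.972, -0.211], [-0.883, 0.009, -0.468]]
force: [0.1, -0.4, -0.3]
opening: 0.0335
```

```bash
python3 b.py w23z
```

```text
20.3 [0.6636 0.0653 0.0837] [0.6637 0.0654 0.0837] [ 0.056  -0.3971 -0.2926] 0.03345780325113875
to go [ 0.0005 -0.0006  0.0007] [275.5835 303.8393]
ax [-1.      0.0024 -0.0024]
```

View pics/w23z.png

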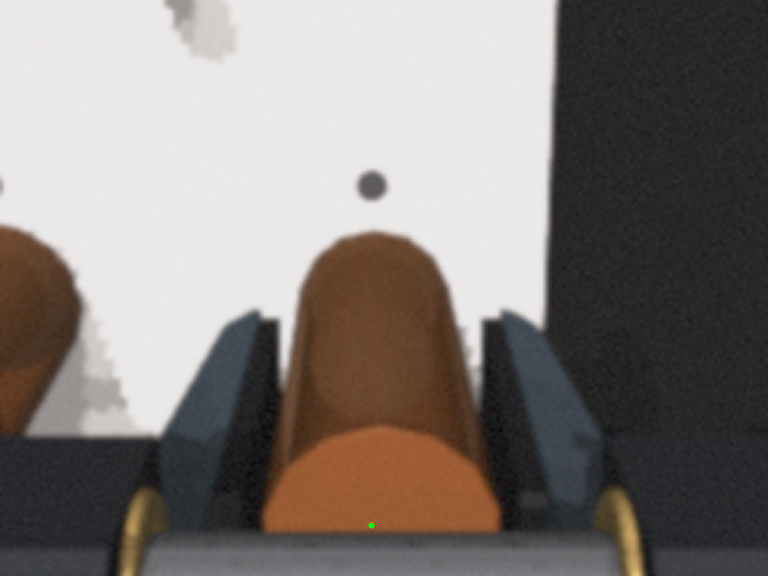

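{"fn": "arm_command", "kwargs": {"deltas": "-0.006 0 -0.0003 0 0 0;-0.012 0 -0.0006 0 0 0;-0.012 0 -0.0006 0 0 0;-0.012 0 -0.0006 0 0 0;-0.012 0 -0.0006 0 0 0;-0.012 0 0 0 0 0;-0.015 0 0 0 0 0;-0.015 0 0 0 0 0;0 0 0 0 0 0"}}

```text
t: 21.25
tcp_pos: [0.6181, 0.055, 0.1794]
ee_rot: [[0.46, 0.233, -0.857], [0.101, -0.972, -0.211], [-0.882, 0.011, -0.471]]
force: [0.7, 0.2, -0.8]
opening: 0.0333
```

```bash
python3 b.py w24z;python3 sc.py scene s24 250 370 160 270 5
```

```text
21.25 [0.6181 0.055  0.1794] [0.6179 0.0551 0.1783] [ 0.7386  0.1691 -0.8303] 0.03327205836635578
to go [ 0.1069 -0.0009  0.0044] [276.3744 229.5958]
ax [-1.      0.0037 -0.0053]
```

View pics/s24.png

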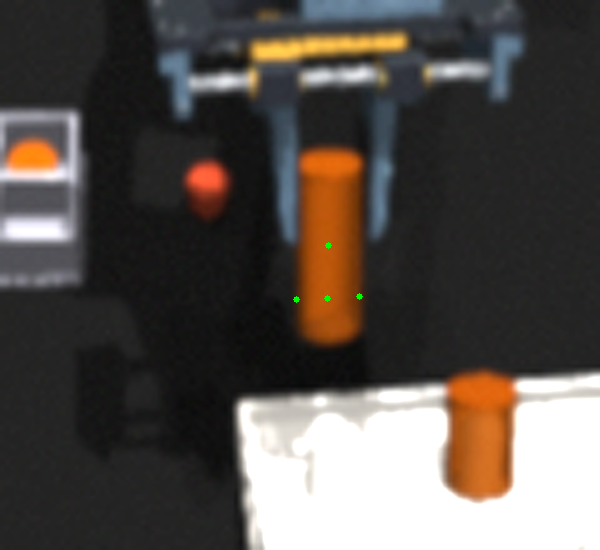

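{"fn": "arm_command", "kwargs": {"deltas": "-0.03 0 0 0 0 0;-0.03 0 0 0 0 0;-0.03 0 -0.01 0 0 0;-0.02 0 -0.02 0 -3 0;0 0 0 0 -7 0;0 0 0 0 -7 0;0 0 0 0 -7 0;0 0 0 0 -3 0;0 0 0 0 0 0;0 0 0 0 0 0"}}

```text
t: 22.35
tcp_pos: [0.5891, 0.0503, 0.2809]
ee_rot: [[-0.017, 0.233, -0.972], [-0.011, -0.973, -0.232], [-1.0, 0.007, 0.019]]
force: [-0.1, 0.2, -0.3]
opening: 0.0329
```

```bash
python3 goal.py .482 -.1345 9.4
```

```text
t 22.35 p [0.5891 0.0503 0.2809] qpos [ 4.1144 17.9836 74.9957 -0.5546 88.0382 80.6879] F [-0.0897  0.1958 -0.3476] op 0.03288968822126701
x axis [-0.017  -0.0109 -0.9998] rot deg in tool [ 4.0502  1.0799 -0.4204]
shift in tool (z same) [0.0038 0.1548 0.1471] in goal frame [0.     0.1648 0.1358]
```

{"fn": "arm_command", "kwargs": {"deltas": "0 0.022 0.02 1 0.5 -0.2;0 0.027 0.023 1 0.5 -0.2;0 0.027 0.023 1 0 0;0 0.027 0.023 1 0 0;0.02 0.027 0.023 0 0 0;0.025 0.02 0.018 0 0 0;0.025 0.007 0.006 0 0 0;0.025 0 0 0 0 0;0.025 0 0 0 0 0;0.02 0 0 0 0 0;0 0 0 0 0 0;0 0 0 0 0 0"}}

```text
t: 23.55
tcp_pos: [0.47, -0.1356, 0.1363]
ee_rot: [[0.01, 0.158, -0.987], [-0.002, -0.987, -0.158], [-1.0, 0.003, -0.01]]
force: [-0.6, 0.0, -0.5]
opening: 0.0331
```

```bash
python3 goal.py .482 -.1345 9.4; python3 sc.py scene s25 190 310 120 230 5
```

```text
t 23.55 p [ 0.47   -0.1356  0.1363] qpos [-17.5034  11.9398 104.3827   0.0934  63.0735  63.3717] F [-0.5632  0.0184 -0.4784] op 0.033092744433678094
x axis [ 0.0105 -0.0018 -0.9999] rot deg in tool [-0.3169 -0.5769 -0.1974]
shift in tool (z same) [ 0.0001  0.0008 -0.0121] in goal frame [ 0.      0.0009 -0.0121]
```

View pics/s25.png

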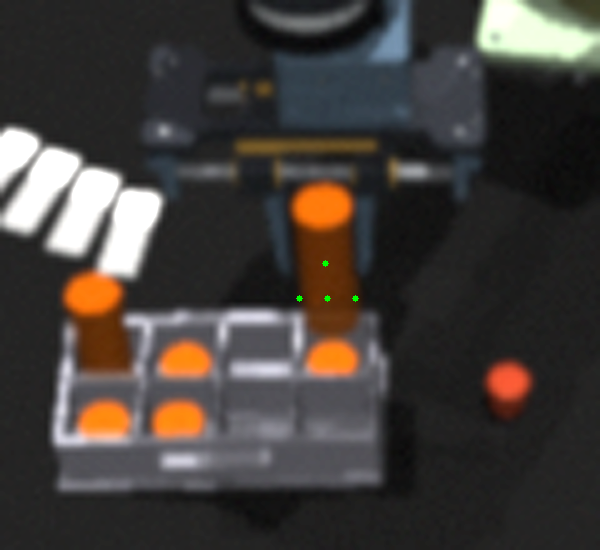

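{"fn": "arm_command", "kwargs": {"deltas": "0 0.001 -0.012 -0.3 -0.6 -0.2;0.015 0 0 0 0 0;0.015 0 0 0 0 0;0.01 0 0 0 0 0;0.005 0 0 0 0 0;0 0 0 0 0 0;0 0 0 0 0 0"}}

```text
t: 24.3
tcp_pos: [0.4877, -0.1359, 0.0985]
ee_rot: [[0.017, 0.164, -0.986], [-0.005, -0.986, -0.164], [-1.0, 0.008, -0.016]]
force: [0.5, 0.8, -0.3]
opening: 0.0329
```

```bash
python3 goal.py .482 -.1345 9.4; python3 look.py w26z
```

```text
t 24.3 p [ 0.4877 -0.1359  0.0985] qpos [-16.8718  15.2635 105.8727   0.0054  57.8737  63.7009] F [ 0.4842  0.7828 -0.303 ] op 0.03292032578316347
x axis [ 0.0166 -0.0049 -0.9999] rot deg in tool [ 0.0245 -0.8897 -0.4343]
shift in tool (z same) [-0.0001 -0.0023  0.0054] in goal frame [ 0.     -0.0023  0.0054]
24.3 [ 0.48774115 -0.13587623  0.09852839] [ 0.48780634 -0.13589885  0.09860506] [ 0.01655825 -0.00493889 -0.9998507 ] [ 0.48418214  0.78283347 -0.30303765]
```

View pics/w26z.png

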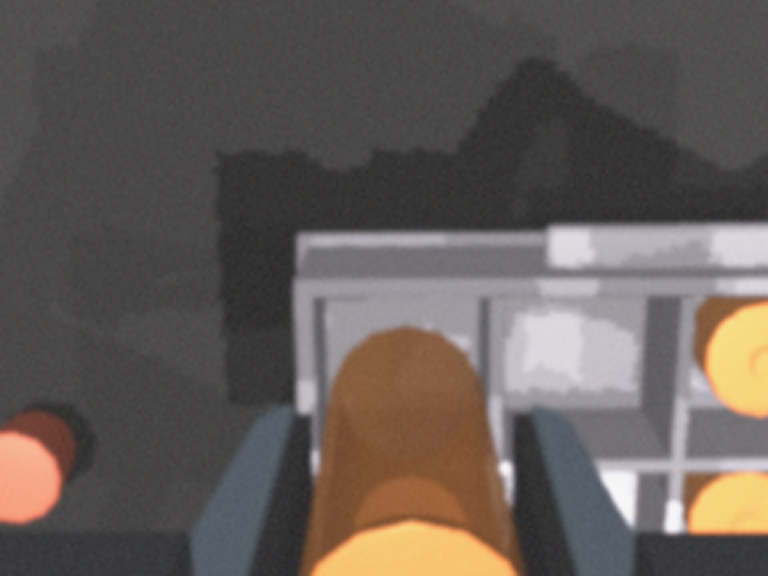

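{"fn": "arm_command", "kwargs": {"deltas": "0 -0.0022 0.0057 0 -0.9 -0.4;0.01 0 0 0 0 0;0.01 0 0 0 0 0;0.004 0 0 0 0 0;0 0 0 0 0 0;0 0 0 0 0 0"}}

```text
t: 24.95
tcp_pos: [0.4815, -0.1347, 0.0729]
ee_rot: [[-0.001, 0.164, -0.987], [-0.0, -0.987, -0.164], [-1.0, 0.0, 0.001]]
force: [-0.3, 0.5, -0.4]
opening: 0.0333
```

```bash
python3 goal.py .482 -.1345 9.4; python3 look.py w27z
```

```text
t 24.95 p [ 0.4815 -0.1347  0.0729] qpos [-16.9173  16.8589 107.8648  -0.0446  55.3063  63.6915] F [-0.2735  0.4874 -0.364 ] op 0.033267980461371235
x axis [-0.0007 -0.0005 -1.    ] rot deg in tool [ 0.0165  0.0431 -0.0195]
shift in tool (z same) [-0.     -0.0001 -0.0006] in goal frame [ 0.     -0.0001 -0.0006]
24.95 [ 0.48146335 -0.13466977  0.0728599 ] [ 0.48147722 -0.13468971  0.07292758] [-6.87132759e-04 -4.59320126e-04 -9.99999658e-01] [-0.2734785   0.48739311 -0.36398829]
```

View pics/w27z.png

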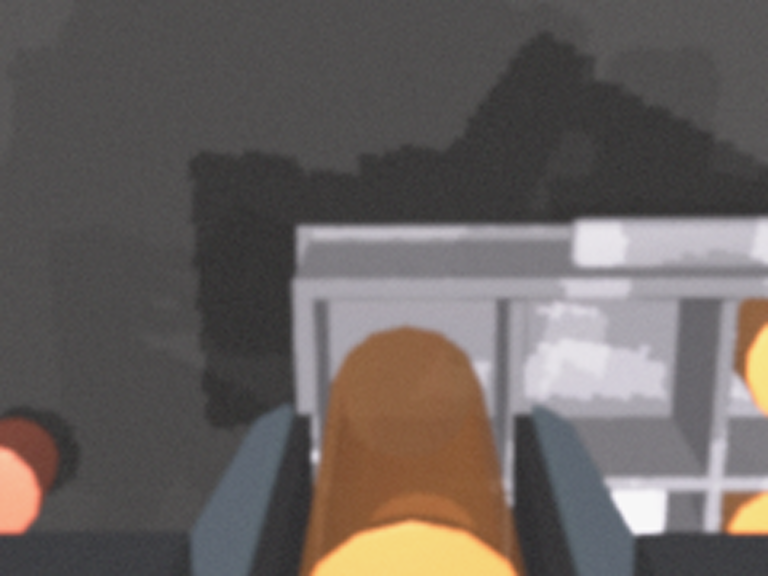

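{"fn": "arm_command", "kwargs": {"deltas": "0.005 0 0 0 0 0;0.005 0 0 0 0 0;0.005 0 0 0 0 0;0 0 0 0 0 0;0 0 0 0 0 0"}}

```text
t: 25.5
tcp_pos: [0.4818, -0.1348, 0.0569]
ee_rot: [[0.0, 0.164, -0.987], [-0.001, -0.987, -0.164], [-1.0, 0.001, -0.0]]
force: [0.1, 0.5, -0.0]
opening: 0.0332
```

```bash
python3 look.py w28z
```

```text
25.5 [ 0.48184774 -0.13479532  0.05690187] [ 0.48176693 -0.13476902  0.05689613] [ 2.46688836e-04 -7.93670519e-04 -9.99999655e-01] [ 0.06642933  0.47938704 -0.03221606]
```

View pics/w28z.png

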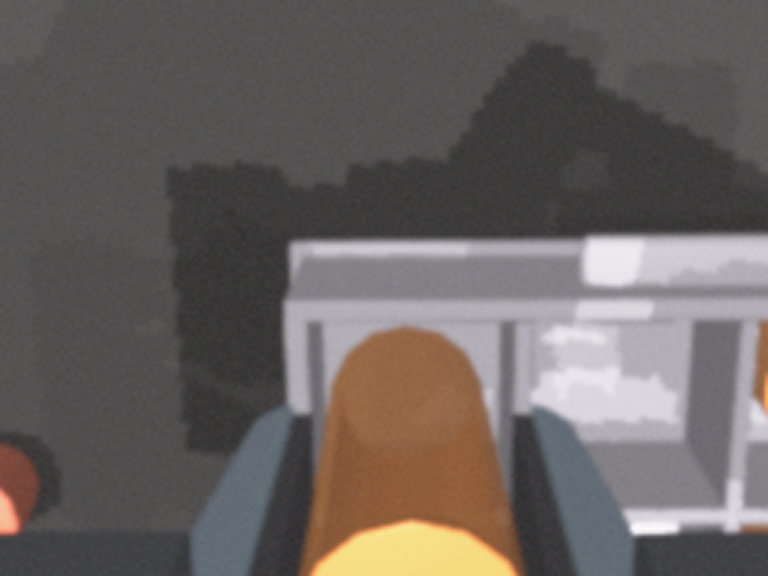

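{"fn": "arm_command", "kwargs": {"deltas": "0.006 0 0 0 0 0;0.006 0 0 0 0 0;0.005 0 0 0 0 0;0.004 0 0 0 0 0;0.003 0 0 0 0 0;0 0 0 0 0 0;0 0 0 0 0 0"}}

```text
t: 26.25
tcp_pos: [0.4818, -0.1348, 0.0307]
ee_rot: [[-0.0, 0.164, -0.987], [-0.001, -0.987, -0.164], [-1.0, 0.001, 0.0]]
force: [0.7, 0.6, -0.4]
opening: 0.0331
```

{"fn": "arm_command", "kwargs": {"deltas": "0.002 0 0 0 0 0;0 0 0 0 0 0"}}

```text
t: 26.45
tcp_pos: [0.482, -0.1349, 0.0287]
ee_rot: [[0.001, 0.164, -0.987], [-0.001, -0.987, -0.164], [-1.0, 0.001, -0.0]]
force: [0.1, -0.3, -1.7]
opening: 0.0329
```

{"fn": "arm_command", "kwargs": {"deltas": "0.0015 0 0 0 0 0;0 0 0 0 0 0"}}

```text
t: 26.65
tcp_pos: [0.4822, -0.1349, 0.0274]
ee_rot: [[0.001, 0.164, -0.987], [-0.001, -0.987, -0.164], [-1.0, 0.001, -0.001]]
force: [-0.2, 0.4, -0.1]
opening: 0.0329
```

{"fn": "arm_command", "kwargs": {"deltas": "0.0015 0 0 0 0 0;0 0 0 0 0 0"}}

```text
t: 26.85
tcp_pos: [0.4823, -0.1349, 0.0258]
ee_rot: [[0.001, 0.164, -0.987], [-0.001, -0.987, -0.164], [-1.0, 0.001, -0.001]]
force: [-0.6, -0.2, 0.2]
opening: 0.033
```

{"fn": "arm_command", "kwargs": {"deltas": "0.001 0 0 0 0 0;0 0 0 0 0 0;0 0 0 0 0 0"}}

```text
t: 27.15
tcp_pos: [0.4824, -0.135, 0.0248]
ee_rot: [[0.001, 0.164, -0.987], [-0.001, -0.987, -0.164], [-1.0, 0.001, -0.001]]
force: [-0.2, -0.0, -1.1]
opening: 0.0332
```

{"fn": "arm_command", "kwargs": {"deltas": "0.001 0 0 0 0 0;0 0 0 0 0 0"}}

```text
t: 27.35
tcp_pos: [0.4828, -0.1349, 0.0248]
ee_rot: [[0.003, 0.163, -0.987], [-0.001, -0.987, -0.163], [-1.0, 0.002, -0.002]]
force: [-0.4, -0.1, -0.6]
opening: 0.0333
```

{"fn": "arm_command", "kwargs": {"deltas": "0.001 0 0 0 0 0;0 0 0 0 0 0"}}

```text
t: 27.55
tcp_pos: [0.4833, -0.1349, 0.0247]
ee_rot: [[0.004, 0.163, -0.987], [-0.001, -0.987, -0.163], [-1.0, 0.002, -0.004]]
force: [0.3, -0.7, -1.1]
opening: 0.0334
```

{"fn": "arm_command", "kwargs": {"deltas": "0.001 0 0 0 0 0;0 0 0 0 0 0"}}

```text
t: 27.75
tcp_pos: [0.4837, -0.1348, 0.0246]
ee_rot: [[0.005, 0.163, -0.987], [-0.001, -0.987, -0.163], [-1.0, 0.002, -0.005]]
force: [0.3, -1.4, -0.1]
opening: 0.0329
```

```bash
python3 look.py w29z;python3 sc.py scene s29 190 310 120 230 5; python3 -c "
from station import *
for i in range(4):
  get_image('top'); s=state();print(s['force'],s['wrist_torque'],s['tcp_pos'])"
```

```text
27.75 [ 0.48370041 -0.13477862  0.02464882] [ 0.48378973 -0.13480686  0.02454767] [ 0.00484419 -0.00110161 -0.99998766] [ 0.34991418 -1.35374603 -0.08668854]
[-0.82337625  0.39003883  4.34964709] [0.19175969 0.11714636 0.00594538] [ 0.48379998 -0.13478729  0.0245512 ]
[0.16696354 1.3394912  3.75009756] [ 0.08473316  0.10971003 -0.03383797] [ 0.4837981  -0.13478788  0.02451895]
[-0.73062128  1.21620471  2.6693792 ] [ 0.12514373  0.10902646 -0.00851302] [ 0.48380356 -0.1347676   0.02453028]
[-0.27687995  0.5979146   3.7769695 ] [0.16197989 0.14860439 0.00109698] [ 0.48379458 -0.13479308  0.02451009]
```

View pics/s29.png

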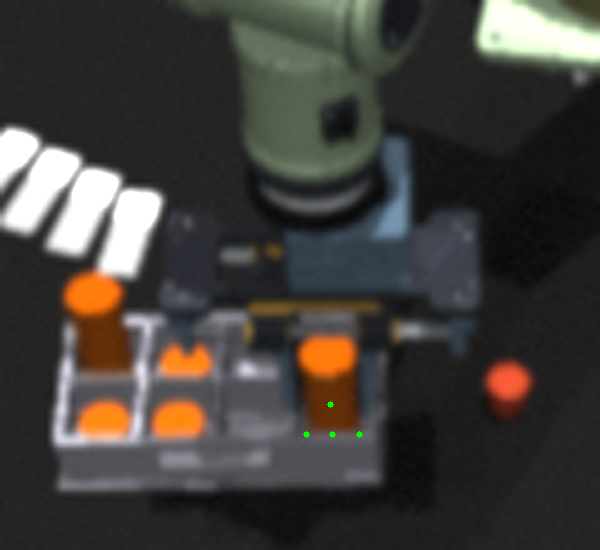

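View pics/w29z.png

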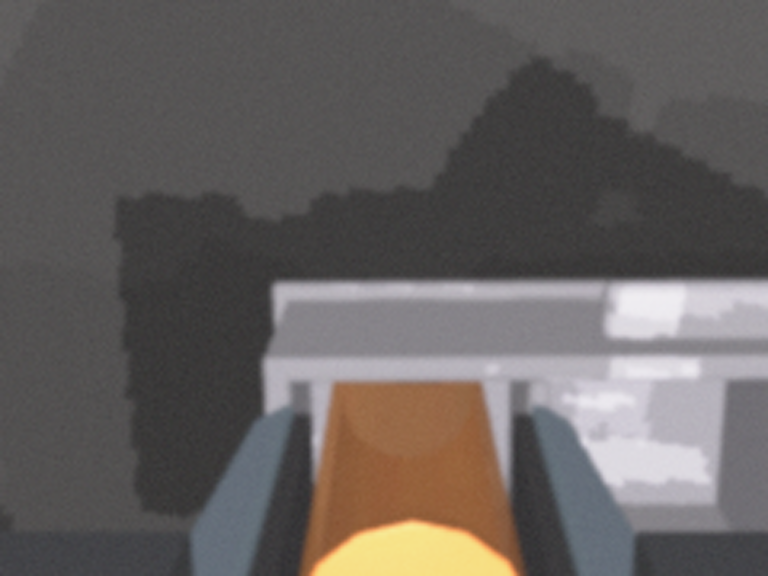

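{"fn": "arm_command", "kwargs": {"deltas": "0 0 0 0 0 0;0 0 0 0 0 0;0 0 0 0 0 0;0 0 0 0 0 0", "hand": 0.05}}

```text
t: 28.45
tcp_pos: [0.4833, -0.1349, 0.0234]
ee_rot: [[0.004, 0.163, -0.987], [-0.001, -0.987, -0.163], [-1.0, 0.002, -0.003]]
force: [0.1, 0.6, 0.7]
opening: 0.048
```

```bash
python3 look.py w30z
```

```text
28.45 [ 0.48331509 -0.1348967   0.02341975] [ 0.48330866 -0.13488755  0.02343716] [ 0.00352815 -0.00101068 -0.99999327] [0.14009681 0.5530698  0.65882152]
```

View pics/w30z.png

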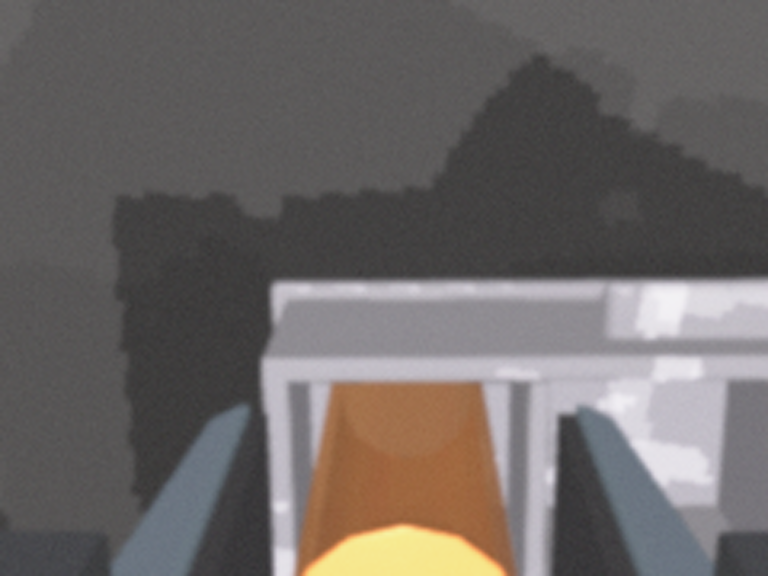

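Released, with the tube clear of both fingers. Straight up and away.

{"fn": "arm_command", "kwargs": {"deltas": "-0.006 0 0 0 0 0;-0.01 0 0 0 0 0;-0.02 0 0 0 0 0;-0.03 0 0 0 0 0;-0.04 0 0 0 0 0;-0.04 0 0 0 0 0;-0.04 0 0 0 0 0;-0.04 0 0 0 0 0;-0.02 0 0.02 0 0 0;0 0 0.04 0 0 0;0 0 0.04 0 0 0;0 0 0.03 0 0 0;0 0 0 0 0 0;0 0 0 0 0 0;0 0 0 0 0 0"}}

```text
t: 30.0
tcp_pos: [0.3504, -0.1562, 0.2913]
ee_rot: [[0.019, 0.164, -0.986], [-0.008, -0.986, -0.165], [-1.0, 0.011, -0.017]]
force: [-0.1, -0.1, 0.2]
opening: 0.0477
```

```bash
python3 sc.py scene s31 180 300 130 230 6; python3 -c "
from h import *
cv2.imwrite('pics/scene31.png',get_image('scene'));cv2.imwrite('pics/top31.png',get_image('top'));s=state();print(s['t'],s['tcp_pos'],s['qvel'])"
```

```text
30.15 [ 0.35064621 -0.15612255  0.29072689] [ 0.02388314  0.3018303   0.25044513 -0.05428386  0.09608666 -0.0714592 ]
```

View pics/s31.png

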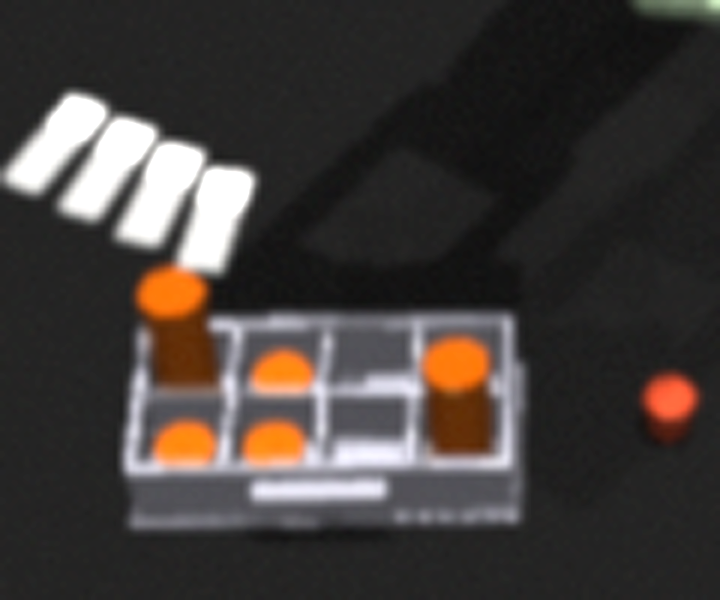

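View pics/scene31.png

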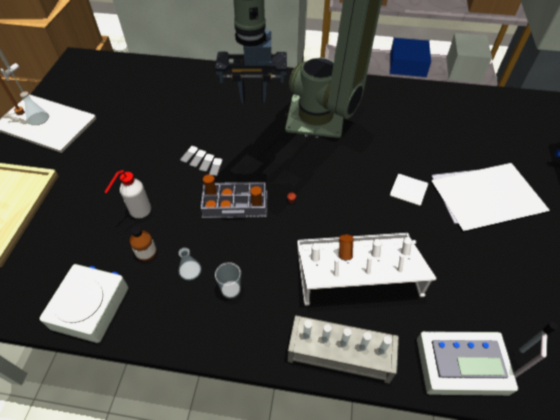

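View pics/top31.png

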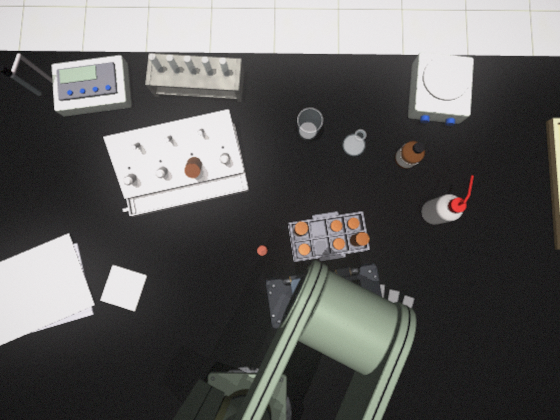

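Both tubes stand upright in separate cells that share no divider. The jar, the bottles and everything else are where they were, so I am handing in.

```bash
python3 -c "
from station import *
print(close_job())"
```

```text
the job is handed in; nothing more can be done
None
```

I drew both tall tubes off their pegs and stood each one mouth down in its own free cell of the storage box. I handed in at about 30 s of the 61 s allowed. The tubes stand in opposite corner cells, which share no divider. I lowered each until the wrist force showed 3–4 N of floor contact, then released it there and lifted straight off.

**Final check:** the scene and top views show both tubes upright in their cells and the short jar still on its peg. The four weighing bottles and the other items look unmoved, and the arm is clear of everything.

**What disagreed:**
- **Fingertips:** in both the scene and wrist pictures the fingertips sit about 30–40 mm behind the stated TCP. I chose the grasp depth from the pictures, with the TCP about 75 mm past the closed end. Both grips and the heights at floor contact agreed with that.
- **Box position:** the top and wrist views differed by about 2–5 mm. I centred each tube in its cell by the wrist view just before lowering, and neither descent showed a force until the tube reached the floor.

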